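Count ring cores through the photo-eye gate

ROBOT

A 6-joint arm with a two-finger parallel gripper is mounted at the origin on the work surface. World frame = base frame: x ahead of the robot, y to its left, z up, the work surface at z = 0. Lengths are in m, angles in rad, forces in N, time in s.
With the tool pointing down it reaches from about 0.275 to 0.775 m from the base axis. Payload 14.6 kg.
Tool frame: the origin (TCP) lies between the finger pads; the fingertips stand 14 mm ahead of it and the grasp point (between the pads) lies 5 mm behind it; z points along the fingers, x is the direction in which the jaws open and shut, and the axes are right-handed (so a half turn about z gives the same grasp; the last joint's range is limited). The gripper opens to 85 mm and grips with 20 to 120 N. Pads are 22 mm wide; open, the fingers measure 114 mm over their backs; the gripper's body (76 mm by 85 mm) begins 54 mm behind the grasp point. The pads swing forward as they close: fully open they stand 13 mm farther back than shut.
Start: joints at [-1.472, 0.263, -0.048, 1.259, 0, 1.415], TCP at [0.132, -0.508, 0.245] pointing down, gripper open.
Joint ranges: [-2.65, 2.65], [-0.89, 1.7], [-1.18, 1.37], [-2.13, 2.11], [-1.35, 1.29], [-3.14, 3.14]. Speed limits (rad/s): [1.89, 1.89, 2.57, 2.79, 3.14, 3.14].

INTERFACE

Orientations are given as a unit quaternion [x, y, z, w].
In Python, from bench import ctrl gives the robot as it stands.
- The arm moves only by the tool carry_out, never from a script. Its argument "plan" is a list of rows, each an object with "offset": the shift along the tool's x, y, z in m, a list of three; "dr": the turn, a rotation vector about the tool's x, y, z in rad, a list of three; "grip": the finger opening in m, from 0 to 0.0854. In form: [{"offset": [tx, ty, tz], "dr": [ax, ay, az], "grip": grip}, ...]. A call has 1 to 8 rows; each row shifts and turns the commanded pose from where the row before left it, along the tool's axes as they then stand; what a row does not reach is not made up. A row lasts 1/8 s, in which the tool goes at most 62.5 mm and 10.7 degrees, less where a joint would pass 70% of its speed; a pose out of reach is approached as far as the arm can. A call is refused whole if a number of a shift passes 0.0625 or a number of a turn 0.188, either way. A call with a gripper value outside its range is refused whole. The fingers move at their own pace and stop on an object; "grip_force" is the grip in N (left out, the last holds). Time passes only in rows, so rows that do not move let the fingers close. It gives the time, the measured TCP pose, the force and the opening at its end, in the units of the state.
- ctrl.get_obs(): the state, without advancing time (a new reading comes with each control period).
- ctrl.get_image(name): name is "scene" or "top"; returns (picture, depth): 400x640x3 uint8, blue, green, red; 400x640 float32, m along the optical axis (not along the pixel's ray), 0 where there is no reading.
- ctrl.camera_model(name): a dict with "mtx" (3x3 intrinsics, pixels), "rvec" (rotation vector, rad) and "tvec" (3), from world to camera coordinates, as OpenCV has them. Camera axes: x right, y down, z forward; pixel columns grow to the right and rows downward; lengths in m; the calibration is good to about 2 mm. A picture is of the moment at which its call begins. camera_model takes no time and is no camera call.
- ctrl.hand_in(): hands the job in, once; it reports no verdict.
The state is a dict: "t": time; "qpos": joint angles; "joint_velocities": joint speeds; "effort": joint torques, N m; "position": TCP position; "orientation": TCP orientation; "force": force on the tool from outside, world axes, zero at the start; "ft_torque": the same for the moment, N m; "gripper_width": finger opening in m.
Only numpy, scipy, OpenCV 4.12 (cv2) and the standard library are available. Lean on these libraries where they do the work, as an engineer would, in place of code of your own. Each camera call takes 0.05 s, during which the arm holds its last target.

TASK

Count the three ferrite ring cores into the bin: with your fingertips, slide them over the deck of the counting tray and through the gate into the drop slot one at a time, each fallen before the next comes up to the gate. Ferrite chips easily, so push gently and never grip or lift a ring; leave the E-cores, the bobbin and the capacitor standing where they are.

Things in the scene. Friction and masses are not known exactly. Their poses are not given: they have to be found in the camera images.
- tray: Counting tray fixed to the bench: flat white deck 390 mm wide on legs, upper face 90 mm above the bench. Origin on the bench below the middle of its gate. z up, y across; parts travel toward -x (to the robot side). The deck runs from x -5 to x 299 mm, with rims 12 mm high at the back and along the sides (inner faces y +-186 mm).
- gate (a point): Middle of the 48 mm wide gate, on the deck's upper face; axes as the tray's. The gate is the opening between the ends of two straight funnel fences, 20 mm high, 5 mm thick, that spread from it (tray x 0, y +-24 mm) to the side rims (x 133, y +-186 mm).
- slot (a point): Middle of the drop slot's mouth at deck level, 35 mm beyond the gate. Slot: tray x -5 to -65 mm, 54 mm wide, walls 22 mm high on its far three sides, black photo-eye heads 32 mm high outside them. A ring whose middle is pushed about 10 mm beyond the gate tips over the edge and falls into the bin.
- bin_floor (a point): Middle of the floor of the open blue bin under the slot (150 x 110 mm, 62 mm high).
- counter_box (a point): Top of the grey counter box, 60 x 85 mm, 36 mm above the deck, outside the left (+y) fence; a lower black box (24 mm) stands outside the right fence.
- ring_a: One of three identical dark grey ferrite ring cores lying flat on the deck: outer diameter 32 mm, hole 19 mm, 13 mm high, about 32 g. Origin at the centre of its underside; it slides freely when pushed.
- ring_b: One of three identical dark grey ferrite ring cores lying flat on the deck: outer diameter 32 mm, hole 19 mm, 13 mm high, about 32 g. Origin at the centre of its underside; it slides freely when pushed.
- ring_c: One of three identical dark grey ferrite ring cores lying flat on the deck: outer diameter 32 mm, hole 19 mm, 13 mm high, about 32 g. Origin at the centre of its underside; it slides freely when pushed.
- ecore_a: One of two dark grey ferrite E-cores (E-shaped blocks, 22 x 34 mm, 12 mm high) lying on the deck among the rings; not to be moved. Origin at the middle of its underside, legs point along its -x.
- ecore_b: One of two dark grey ferrite E-cores (E-shaped blocks, 22 x 34 mm, 12 mm high) lying on the deck among the rings; not to be moved. Origin at the middle of its underside, legs point along its -x.
- bobbin: Copper-wound coil bobbin with black end discs, 30 mm diameter, 30 mm tall, standing in the back left (+y) corner of the deck; not to be moved. Origin at the centre of its underside.
- capacitor: Upright dark capacitor can, 25 mm diameter, 34 mm tall, standing in the back right (-y) corner of the deck; not to be moved. Origin at the centre of its underside.
There are look-alikes about, which are no part of the job. What is shaped like the ring_b but purple is not meant.

How it is judged:
On the way, in this order (a step that is already met when the one before it is completed fails the run):
1. one ring is down in the bin, the other two still wait on the deck behind the gate (((height (world z) of ring_a below 0.06 m and height (world z) of each of ring_b, ring_c above 0.08 m) or (height (world z) of each of ring_a, ring_c above 0.08 m and height (world z) of ring_b below 0.06 m) or (height (world z) of each of ring_a, ring_b above 0.08 m and height (world z) of ring_c below 0.06 m))), for 0.2 s.
2. two rings are down in the bin, the third still waits on the deck behind the gate (((height (world z) of each of ring_a, ring_b below 0.06 m and height (world z) of ring_c above 0.08 m) or (height (world z) of each of ring_a, ring_c below 0.06 m and height (world z) of ring_b above 0.08 m) or (height (world z) of ring_a above 0.08 m and height (world z) of each of ring_b, ring_c below 0.06 m))), for 0.2 s.
3. all three rings are down in the bin (height (world z) of each of ring_a, ring_b, ring_c below 0.06 m), for 0.2 s.
At the end, for the whole second after the job is handed in: All three rings lie at rest in the bin under the slot (middle of the underside less than 60 mm above the bench and within 70 mm of the middle of the bin); the E-cores, bobbin and capacitor stand on the deck, not tipped over, within 30 mm of where they started (height (world z) of each of ring_a, ring_b, ring_c below 0.06 m and horizontal distance between each of ring_a, ring_b, ring_c and bin_floor below 0.07 m and linear speed of each of ring_a, ring_b, ring_c below 0.03 m/s and distance of each of ecore_a, ecore_b, bobbin, capacitor from where it was at the start of the episode below 0.03 m and angle between each of ecore_a, ecore_b, bobbin, capacitor's own z axis and vertical below 0.2 rad); the robot touches nothing.
It fails at once if two rings are at the gate at once (both within 35 mm of its middle, neither yet dropped) (((horizontal distance between ring_a and gate below 0.035 m and height (world z) of ring_a above 0.075 m) and (horizontal distance between ring_b and gate below 0.035 m and height (world z) of ring_b above 0.075 m)) or ((horizontal distance between ring_a and gate below 0.035 m and height (world z) of ring_a above 0.075 m) and (horizontal distance between ring_c and gate below 0.035 m and height (world z) of ring_c above 0.075 m)) or ((horizontal distance between ring_b and gate below 0.035 m and height (world z) of ring_b above 0.075 m) and (horizontal distance between ring_c and gate below 0.035 m and height (world z) of ring_c above 0.075 m))).
It fails at once if a ring is lifted off the deck (more than 8 mm) (height (world z) of any of ring_a, ring_b, ring_c above 0.098 m).
It fails at once if a ring is gripped or jammed: the fingers press on it with more than 25 N (contact force between the fingers and ring_a above 25 N or contact force between the fingers and ring_b above 25 N or contact force between the fingers and ring_c above 25 N).
It fails at once if a part that stays on the tray is moved more than 30 mm or tipped over (distance of any of ecore_a, ecore_b, bobbin, capacitor from where it was at the start of the episode above 0.03 m or angle between any of ecore_a, ecore_b, bobbin, capacitor's own z axis and vertical above 0.6 rad).
It also fails if it takes over 61 s, if anything falls off the work surface, if the arm or the gripper's body presses on something with over 40 N, if the wrist force passes 120 N, or if a joint passes its speed limit or range.

## Working session

There is one attempt and no reset: what is moved stays moved. The work goes in short steps, Python scripts to look and compute and a tool call to move; the robot and the scene stay as the last step left them, time stands still between calls to the robot, and variables do not carry over. Pictures are saved under pics/ and viewed, and the job is handed in when it is done.

Besides the shell and the picture viewer there is one more tool, called after ">>>" as name(argument=value, ...) on one line, values as JSON. carry_out: Moves the arm, as the interface text tells. Its arguments: {"type":"object","properties":{"plan":{"type":"array"},"grip_force":{"type":"number"}},"required":["plan"]}

```bash
ls; mkdir -p pics; python3 - <<'E'
from bench import ctrl
import cv2,numpy as np
for n in("scene","top"):
    im,d=ctrl.get_image(n); cv2.imwrite(f"pics/{n}0.png",im); np.savez(f"{n}0.npz",im=im,d=d)
    m=ctrl.camera_model(n); R=cv2.Rodrigues(np.array(m["rvec"]))[0]
    print(n,np.array(m["mtx"]).round(1).tolist(),(-R.T@np.array(m["tvec"]).ravel()).round(3),R[2].round(3))
print(ctrl.get_obs())
E
```

```text
pics
scene [[410.2, 0.0, 320.4], [0.0, 410.2, 192.3], [0.0, 0.0, 1.0]] [ 1.151 -0.216  0.733] [-0.617  0.203 -0.76 ]
top [[447.8, 0.0, 317.1], [0.0, 447.8, 200.0], [0.0, 0.0, 1.0]] [ 0.48  -0.024  1.11 ] [ 0.146 -0.021 -0.989]
{'t': 0.1, 'qpos': array([-1.47229780e+00,  2.63470260e-01, -4.88484113e-02,  1.25942110e+00,
        9.16247501e-06,  1.41549311e+00]), 'joint_velocities': array([-0.00025479, -0.00134197,  0.00244553, -0.00119381, -0.00030086,
       -0.00119487]), 'effort': array([ 2.83707341e-03, -6.38577104e+01,  3.85063398e+01,  9.98168893e-03,
       -1.02194922e-04, -8.83212522e-06]), 'position': array([ 0.13179272, -0.5079496 ,  0.24488489]), 'orientation': array([ 7.90912585e-01, -6.11928966e-01, -3.20620910e-04, -3.46042259e-04]), 'force': array([ 0.38212571, -0.0938919 , -0.45195829]), 'ft_torque': array([ 0.0157194 , -0.00909845, -0.02198117]), 'gripper_width': 0.08539366813999634}
```

View pics/scene0.png

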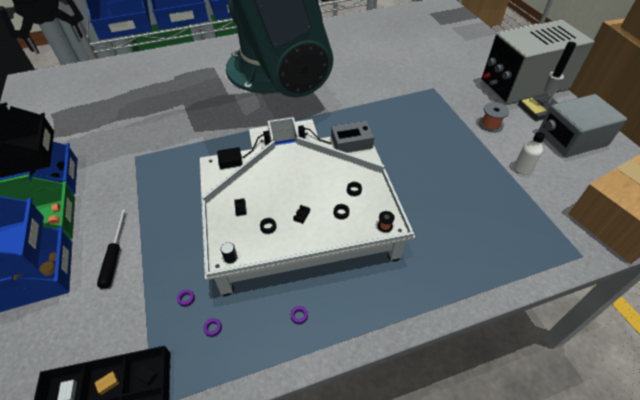

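View pics/top0.png

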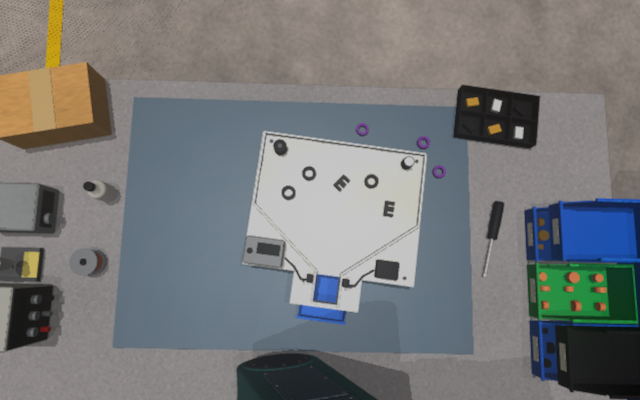

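The top view shows three dark grey rings at about (309,173), (288,192) and (371,181). The E-cores are at (341,183) and (389,209), the bobbin at (280,147) and the capacitor at (408,162). The purple rings at (362,130), (423,142) and (438,172) lie off the tray and are not meant. I'll measure and confirm in an enlarged crop.

```bash
cat > h.py <<'E'
import cv2,numpy as np
from bench import ctrl
def cam(n):
    m=ctrl.camera_model(n); return np.array(m["mtx"]),np.array(m["rvec"],float).ravel(),np.array(m["tvec"],float).ravel()
def ray(n,uv,z):
    K,r,t=cam(n);R=cv2.Rodrigues(r)[0];C=-R.T@t
    d=R.T@np.linalg.inv(K)@np.array([uv[0],uv[1],1.]);s=(z-C[2])/d[2];return C+s*d
def proj(n,P):
    K,r,t=cam(n);return cv2.projectPoints(np.array(P,float).reshape(-1,3),r,t,K,None)[0].reshape(-1,2)
E
python3 - <<'E'
from h import *
f=np.load("top0.npz");im=f["im"];d=f["d"]
g=cv2.cvtColor(im,cv2.COLOR_BGR2GRAY);hsv=cv2.cvtColor(im,cv2.COLOR_BGR2HSV)
m=((g<110)).astype(np.uint8); 
n,l,s,c=cv2.connectedComponentsWithStats(m)
for i in range(1,n):
    if 250<c[i][0]<440 and 120<c[i][1]<330 and s[i,4]<3000 and s[i,4]>15:
        # use bbox centre
        w=s[i]; b=(w[0]+(w[2]-1)/2,w[1]+(w[3]-1)/2)
        print(c[i].round(1),w[2:],"world@0.1",ray("top",c[i],0.1).round(4)[:2])
white=((g>150)&(hsv[...,1]<40)).astype(np.uint8);white[:120]=0;white[330:]=0;white[:,:235]=0;white[:,440:]=0
n,l,s,c=cv2.connectedComponentsWithStats(white);i=1+s[1:,4].argmax();
cs=max(cv2.findContours((l==i).astype(np.uint8),0,2)[0],key=cv2.contourArea)
print(cv2.approxPolyDP(cs,4,True).reshape(-1,2).tolist())
crop=cv2.resize(im[115:335,235:445],None,fx=3.5/1.3,fy=3.5/1.3,interpolation=cv2.INTER_CUBIC);cv2.imwrite("pics/crop0.png",crop)
f=np.load("scene0.npz")["im"];cv2.imwrite("pics/crop1.png",cv2.resize(f[105:305,190:430],None,fx=3.2,fy=3,interpolation=cv2.INTER_CUBIC)[:600])
E
```

```text
[361.9 129.1] [ 16  15 159] world@0.1 [ 0.7998 -0.1458]
[280.  147.1] [ 14  16 164] world@0.1 [0.7509 0.0439]
[404.7 165.3] [11 11 51] world@0.1 [ 0.7159 -0.2459]
[308.8 173.2] [13 14 94] world@0.1 [ 0.6911 -0.0243]
[340.9 182.2] [ 15  16 101] world@0.1 [ 0.672  -0.0984]
[371.  180.9] [13 13 96] world@0.1 [ 0.6769 -0.1678]
[288.1 192.3] [13 14 94] world@0.1 [0.6455 0.0218]
[388.  208.2] [ 10  16 109] world@0.1 [ 0.6146 -0.207 ]
[267.9 248.9] [ 25  14 266] world@0.1 [0.5158 0.0628]
[282.4 254.6] [ 5 25 45] world@0.1 [0.504  0.0301]
[303.6 274.9] [29 25 90] world@0.1 [ 0.4603 -0.0185]
[379.5 271.9] [ 57  28 516] world@0.1 [ 0.4706 -0.1879]
[271.9 269. ] [ 42  10 117] world@0.1 [0.4717 0.0524]
[326.2 289. ] [ 27  30 637] world@0.1 [ 0.4305 -0.0693]
[387.1 285. ] [ 48   9 130] world@0.1 [ 0.442  -0.2048]
[[263, 131], [246, 234], [283, 239], [285, 256], [300, 275], [314, 275], [312, 284], [302, 282], [284, 260], [283, 268], [294, 271], [289, 302], [356, 312], [361, 281], [349, 289], [341, 286], [341, 279], [353, 284], [374, 268], [376, 259], [398, 261], [398, 279], [375, 278], [374, 272], [362, 279], [413, 286], [426, 154]]
```

View pics/crop0.png

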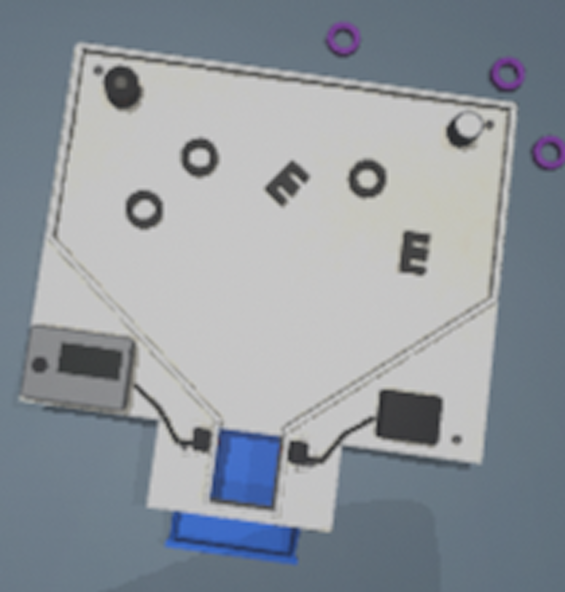

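View pics/crop1.png

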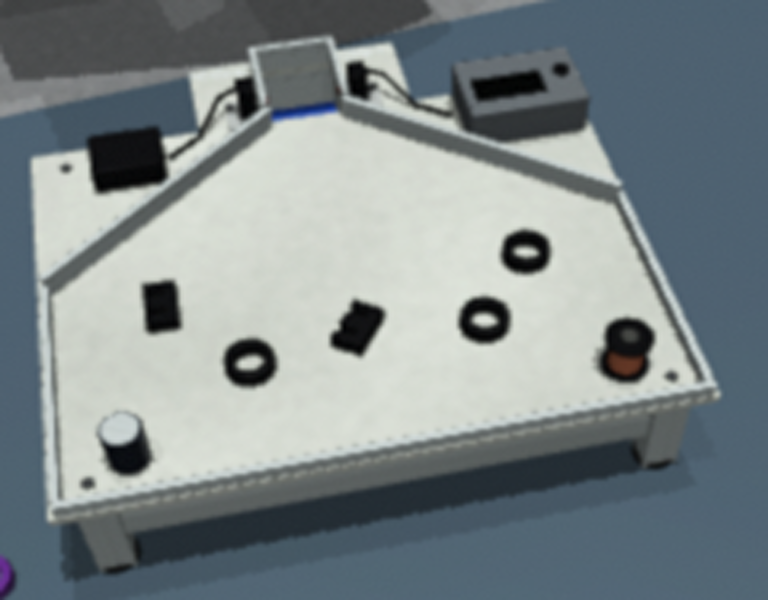

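```bash
cat >> h.py <<'E'
E
python3 - <<'E'
from h import *
bl=ray("top",(264,131),.102);br=ray("top",(426.7,153.3),.102)
gl=ray("top",(316.7,271.2),.11);gr=ray("top",(340.5,274.7),.11)
fl=ray("top",(54.5/2.692+235,237/2.692+115),.11);fr=ray("top",(493/2.692+235,298/2.692+115),.11)
print("back w",np.linalg.norm(bl-br),"gate",gl,gr,np.linalg.norm(gl-gr))
e=bl-br;ey=e[:2]/np.linalg.norm(e[:2]);ex=np.array([ey[1],-ey[0]])
O=(bl+br)[:2]/2-ex*.300
print("O from back",O,"from gate",((gl+gr)/2)[:2],"yaw",np.arctan2(ex[1],ex[0]))
O=(O+((gl+gr)/2)[:2])/2
T=lambda p:np.array([(p[:2]-O)@ex,(p[:2]-O)@ey]).round(4)
print("fence ends",T(fl),T(fr), T(gl),T(gr))
for n,uv,z in [("r1",(308.8,173.2),.1),("r2",(288.1,192.3),.1),("r3",(371,180.9),.1),("e1",(340.9,182.2),.102),("e2",(388,208.2),.102),("bob",(280,147.1),.11),("cap",(408,162),.124)]:
    p=ray("top",uv,z);print(n,p[:2].round(4),"tray",T(p))
# scene check of rings
im=np.load("scene0.npz")["im"];g=cv2.cvtColor(im,cv2.COLOR_BGR2GRAY)
n,l,s,c=cv2.connectedComponentsWithStats((g<80).astype(np.uint8))
for i in range(1,n):
    if 225<c[i][0]<370 and 175<c[i][1]<240 and s[i,4]>20: print("scene",c[i].round(1),ray("scene",c[i],.0975)[:2].round(4),T(ray("scene",c[i],.0975)))
print("O",O,"yaw",np.arctan2(ex[1],ex[0]))
E
```

```text
back w 0.3816822673008744 gate [ 0.46912341 -0.04715453  0.11      ] [ 0.46265169 -0.09983975  0.11      ] 0.053081214429761076
O from back [ 0.46844228 -0.07413385] from gate [ 0.46588755 -0.07349714] yaw -0.11128055944879844
fence ends [0.1306 0.1838] [ 0.1296 -0.1862] [-0.001   0.0267] [-0.0016 -0.0264]
r1 [ 0.6911 -0.0242] tray [0.2171 0.0741]
r2 [0.6454 0.0219] tray [0.1665 0.1149]
r3 [ 0.677  -0.1678] tray [ 0.219  -0.0701]
e1 [ 0.6717 -0.0983] tray [ 0.206  -0.0016]
e2 [ 0.6144 -0.2066] tray [ 0.161  -0.1157]
bob [0.7483 0.0433] tray [0.2664 0.1476]
cap [ 0.7181 -0.2482] tray [ 0.2688 -0.1455]
scene [353.7 188.6] [0.6485 0.0212] [0.1696 0.1145]
scene [240.  206.9] [ 0.6176 -0.2093] [ 0.1646 -0.1179]
scene [341.  211.3] [ 0.6949 -0.0244] [0.2208 0.0744]
scene [301.5 213.9] [ 0.675  -0.0993] [ 0.2094 -0.0022]
scene [267.7 225.5] [ 0.6802 -0.1686] [ 0.2222 -0.0705]
O [ 0.46716492 -0.07381549] yaw -0.11128055944879844
```

Both views agree to 3-4 mm, and the tray's sizes check out (back 382/390 mm, gate about 50 mm, fence ends at the given places). The crop shows three dark grey rings on the deck, and the purple ones lie on the mat. I'll push the rings with two nearly closed fingertips behind each, starting with ring (288,192).

```bash
cat >> h.py <<'E'
from scipy.spatial.transform import Rotation as Ro
O=np.array([.468,-.074]);YAW=-.1113
ex=np.array([np.cos(YAW),np.sin(YAW)]);ey=np.array([-ex[1],ex[0]])
def W(x,y): return O+ex*x+ey*y          # tray->world
def T(p): p=np.asarray(p)[:2]-O; return np.array([p@ex,p@ey])
def wp(x,y,h,back): # tray ring centre, heading deg in tray, fingers 'back' m behind
    a=np.radians(h); return W(x-back*np.cos(a),y-back*np.sin(a))
def state():
    o=ctrl.get_obs();R=Ro.from_quat(o["orientation"]).as_matrix()
    h=np.degrees(np.arctan2(R[1,1],R[0,1])-YAW)%360
    print("t",round(o["t"],2),"pos",o["position"].round(4),"tray",T(o["position"]).round(4),"head",h.round(1),"F",o["force"].round(2),"w",round(o["gripper_width"],4),"tilt",R[:,2].round(3))
    return o["position"],h
def plan(wps):
    "wps: (xy world, z, heading tray deg, nrows)"
    p,h=state();p=p.copy()
    for xy,z,h2,n in wps:
        q=np.array([*xy,z]);dh=(h2-h+180)%360-180
        p0=p.copy()
        for k in range(n):
            a=np.radians(h)+YAW; y=np.array([np.cos(a),np.sin(a),0]);x=np.cross(y,[0,0,-1.]);
            tgt=p0+(q-p0)*(k+1)/n;d=tgt-p
            off=np.round([d@x,d@y,-d[2]],4);dr=round(-np.radians(dh)/n,3)
            print(off.tolist(),dr)
            p=p+x*off[0]+y*off[1]-np.array([0,0,off[2]]);h-=np.degrees(dr)
        print("--",T(p).round(4),p[2].round(4),round(h,1))
E
python3 - <<'E'
from h import *
xy=wp(.168,.115,226,.038)
plan([(xy,.245,226,16)])
E
```

```text
t 0.1 pos [ 0.1318 -0.5079  0.2449] tray [-0.2859 -0.4686] head 200.9 F [ 0.38 -0.09 -0.45] w 0.0854 tilt [-0.     0.001 -1.   ]
[-0.0249, -0.0417, -0.0] -0.027
[-0.0239, -0.0423, -0.0] -0.027
[-0.0226, -0.043, -0.0] -0.027
[-0.0215, -0.0435, -0.0] -0.027
[-0.0203, -0.0441, -0.0] -0.027
[-0.0191, -0.0447, -0.0] -0.027
[-0.0179, -0.0452, -0.0001] -0.027
[-0.0167, -0.0456, 0.0] -0.027
[-0.0155, -0.046, 0.0] -0.027
[-0.0141, -0.0465, 0.0] -0.027
[-0.013, -0.0468, 0.0] -0.027
[-0.0116, -0.0472, 0.0] -0.027
[-0.0104, -0.0474, 0.0] -0.027
[-0.0091, -0.0477, -0.0] -0.027
[-0.0078, -0.048, -0.0] -0.027
[-0.0065, -0.0481, -0.0] -0.027
-- [0.1944 0.1423] 0.245 225.7
```

>>> carry_out(plan=[{"offset": [-0.025, -0.042, 0], "dr": [0, 0, -0.027], "grip": 0.012}, {"offset": [-0.024, -0.042, 0], "dr": [0, 0, -0.027], "grip": 0.012}, {"offset": [-0.0225, -0.043, 0], "dr": [0, 0, -0.027], "grip": 0.012}, {"offset": [-0.0215, -0.0435, 0], "dr": [0, 0, -0.027], "grip": 0.012}, {"offset": [-0.02, -0.044, 0], "dr": [0, 0, -0.027], "grip": 0.012}, {"offset": [-0.019, -0.0445, 0], "dr": [0, 0, -0.027], "grip": 0.012}, {"offset": [-0.018, -0.045, 0], "dr": [0, 0, -0.027], "grip": 0.012}, {"offset": [-0.0165, -0.0455, 0], "dr": [0, 0, -0.027], "grip": 0.012}])

```text
t: 1.1
position: [0.4049, -0.2305, 0.2452]
orientation: [0.852, -0.523, -0.0, -0.0]
force: [-0.3, -1.8, 0.9]
gripper_width: 0.0119
```

>>> carry_out(plan=[{"offset": [-0.0155, -0.046, 0], "dr": [0, 0, -0.027], "grip": 0.012}, {"offset": [-0.014, -0.0465, 0], "dr": [0, 0, -0.027], "grip": 0.012}, {"offset": [-0.013, -0.047, 0], "dr": [0, 0, -0.027], "grip": 0.012}, {"offset": [-0.0115, -0.047, 0], "dr": [0, 0, -0.027], "grip": 0.012}, {"offset": [-0.0105, -0.0475, 0], "dr": [0, 0, -0.027], "grip": 0.012}, {"offset": [-0.009, -0.0475, 0], "dr": [0, 0, -0.027], "grip": 0.012}, {"offset": [-0.008, -0.048, 0], "dr": [0, 0, -0.027], "grip": 0.012}, {"offset": [-0.0065, -0.048, 0], "dr": [0, 0, -0.027], "grip": 0.012}])

```text
t: 2.1
position: [0.6773, 0.0462, 0.2449]
orientation: [0.904, -0.428, -0.0, 0.0]
force: [-0.0, -0.4, 0.2]
gripper_width: 0.0121
```

```bash
python3 - <<'E'
from h import *
plan([(wp(.168,.115,226,.038),.245,226,2),(wp(.168,.115,226,.038),.140,226,4)])
im,d=ctrl.get_image("scene");cv2.imwrite("pics/s1.png",cv2.resize(im[20:260,180:500],None,fx=2.4,fy=2.4))
E
```

```text
t 2.1 pos [0.6773 0.0462 0.2449] tray [0.1947 0.1427] head 225.7 F [-0.04 -0.38  0.16] w 0.0121 tilt [-0.001 -0.    -1.   ]
[0.0, 0.0002, -0.0] -0.002
[0.0001, 0.0003, -0.0001] -0.002
-- [0.1944 0.1423] 0.245 226.0
[-0.0, -0.0, 0.0263] -0.0
[-0.0, -0.0, 0.0262] -0.0
[-0.0, -0.0, 0.0263] -0.0
[-0.0, -0.0, 0.0262] -0.0
-- [0.1944 0.1423] 0.14 226.0
```

View pics/s1.png

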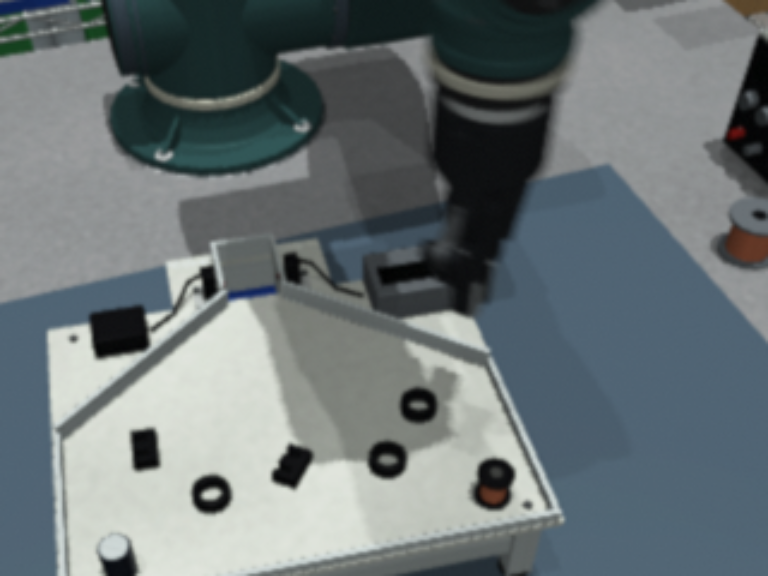

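The gripper hangs above and behind ring (288,192), with its fingertips at crop (470,300). The rings are undisturbed. Descending.

>>> carry_out(plan=[{"offset": [0, 0, 0.027], "dr": [0, 0, 0], "grip": 0.012}, {"offset": [0, 0, 0.027], "dr": [0, 0, 0], "grip": 0.012}, {"offset": [0, 0, 0.027], "dr": [0, 0, 0], "grip": 0.012}, {"offset": [0, 0, 0.023], "dr": [0, 0, 0], "grip": 0.012}, {"offset": [0, 0, 0], "dr": [0, 0, 0], "grip": 0.012}])

```text
t: 2.78
position: [0.6754, 0.0449, 0.1396]
orientation: [0.904, -0.428, -0.002, 0.001]
force: [-0.3, -0.0, 0.3]
gripper_width: 0.0122
```

```bash
python3 - <<'E'
from h import *
p,h=state()
im,d=ctrl.get_image("scene");cv2.imwrite("pics/s2.png",cv2.resize(im[120:270,280:430],None,fx=4,fy=4,interpolation=cv2.INTER_CUBIC))
for z in(.09,.1,.11,.12,.14): print(z,proj("scene",[p[0],p[1],z]).round(1))
E
```

```text
t 2.77 pos [0.6754 0.0449 0.1396] tray [0.193  0.1412] head 225.7 F [-0.3  -0.02  0.27] w 0.0122 tilt [-0.003  0.    -1.   ]
0.09 [[369.3 197.5]]
0.1 [[369.7 194.3]]
0.11 [[370.1 191.1]]
0.12 [[370.5 187.8]]
0.14 [[371.4 181. ]]
```

View pics/s2.png

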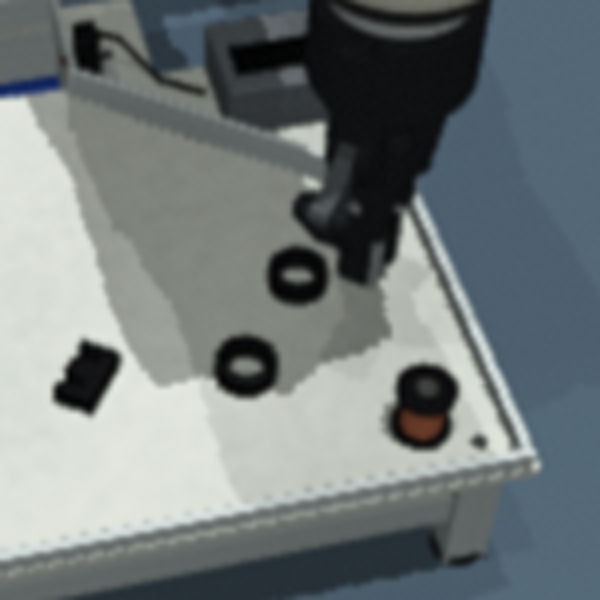

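The fingertips end near crop (370,283), behind the ring at (298,275). That fits tips about 14 mm below the TCP. I'll lower to a tip height of about 6 mm above the deck.

>>> carry_out(plan=[{"offset": [0, 0, 0.01], "dr": [0, 0, 0], "grip": 0.012}, {"offset": [0, 0, 0.01], "dr": [0, 0, 0], "grip": 0.012}, {"offset": [0, 0, 0.01], "dr": [0, 0, 0], "grip": 0.012}, {"offset": [0, 0, 0], "dr": [0, 0, 0], "grip": 0.012}])

```text
t: 3.32
position: [0.676, 0.0449, 0.1103]
orientation: [0.904, -0.428, -0.001, 0.0]
force: [0.6, -1.0, -0.6]
gripper_width: 0.012
```

```bash
python3 - <<'E'
from h import *
plan([(wp(.07,.00,226,.026),.110,226,18)])
E
```

```text
t 3.33 pos [0.676  0.0449 0.1103] tray [0.1935 0.1413] head 225.7 F [ 0.65 -0.99 -0.56] w 0.012 tilt [-0.002  0.    -1.   ]
[0.0006, 0.009, 0.0] -0.0
[0.0005, 0.0089, 0.0] -0.0
[0.0006, 0.009, 0.0001] -0.0
[0.0006, 0.009, -0.0] -0.0
[0.0005, 0.0089, -0.0] -0.0
[0.0006, 0.009, 0.0] -0.0
[0.0006, 0.0089, 0.0] -0.0
[0.0005, 0.009, 0.0] -0.0
[0.0006, 0.009, 0.0001] -0.0
[0.0006, 0.0089, -0.0] -0.0
[0.0005, 0.009, -0.0] -0.0
[0.0006, 0.009, 0.0] -0.0
[0.0006, 0.0089, 0.0] -0.0
[0.0005, 0.009, 0.0001] -0.0
[0.0006, 0.009, -0.0] -0.0
[0.0006, 0.0089, -0.0] -0.0
[0.0005, 0.009, 0.0] -0.0
[0.0006, 0.0089, 0.0] -0.0
-- [0.0881 0.0187] 0.11 225.7
```

Push 8 rows and check.

>>> carry_out(plan=[{"offset": [0.0006, 0.009, 0], "dr": [0, 0, 0], "grip": 0.012}, {"offset": [0.0006, 0.009, 0], "dr": [0, 0, 0], "grip": 0.012}, {"offset": [0.0006, 0.009, 0], "dr": [0, 0, 0], "grip": 0.012}, {"offset": [0.0006, 0.009, 0], "dr": [0, 0, 0], "grip": 0.012}, {"offset": [0.0006, 0.009, 0], "dr": [0, 0, 0], "grip": 0.012}, {"offset": [0.0006, 0.009, 0], "dr": [0, 0, 0], "grip": 0.012}, {"offset": [0.0006, 0.009, 0], "dr": [0, 0, 0], "grip": 0.012}, {"offset": [0.0006, 0.009, 0], "dr": [0, 0, 0], "grip": 0.012}])

```text
t: 4.32
position: [0.6234, -0.0049, 0.1113]
orientation: [0.904, -0.428, -0.0, -0.0]
force: [0.3, 0.2, 0.1]
gripper_width: 0.0118
```

```bash
cat >> h.py <<'E'
def rings(tag):
    im,d=ctrl.get_image("scene")
    cv2.imwrite(f"pics/{tag}.png",cv2.resize(im[90:290,190:440],None,fx=3,fy=3,interpolation=cv2.INTER_CUBIC))
    g=cv2.cvtColor(im,cv2.COLOR_BGR2GRAY)
    n,l,s,c=cv2.connectedComponentsWithStats((g<70).astype(np.uint8))
    for i in range(1,n):
        if 200<c[i][0]<410 and 130<c[i][1]<260 and 40<s[i,4]<1500:
            print("  px",c[i].round(1),s[i,2:].tolist(),"tray",T(ray("scene",c[i],.0975)).round(4))
E
python3 - <<'E'
from h import *
state();rings("s3")
E
```

```text
t 4.33 pos [ 0.6234 -0.0049  0.1113] tray [0.1467 0.086 ] head 225.7 F [0.25 0.23 0.08] w 0.0118 tilt [-0.  0. -1.]
  px [266.6 136.8] [8, 14, 70] tray [-0.03   -0.0383]
  px [284.8 141.3] [21, 6, 70] tray [-0.0052  0.0001]
  px [229.3 157.3] [25, 22, 428] tray [ 0.0179 -0.1277]
  px [240.  206.9] [11, 17, 153] tray [ 0.1636 -0.1177]
  px [341.  211.2] [15, 15, 143] tray [0.2196 0.0745]
  px [301.5 213.9] [16, 17, 168] tray [ 0.2085 -0.0022]
  px [385.4 221.4] [16, 20, 251] tray [0.263  0.1511]
  px [267.7 225.4] [16, 15, 143] tray [ 0.2211 -0.0703]
  px [229.9 256.6] [15, 14, 122] tray [ 0.2745 -0.1463]
```

View pics/s3.png

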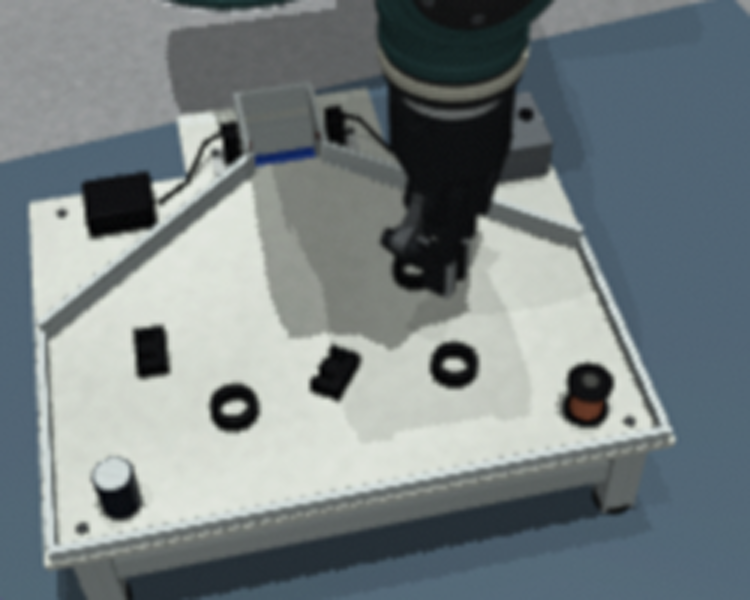

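The ring sits against the fingertips at crop (412,272) and is travelling with them. The rest is undisturbed. Continuing to the funnel axis.

>>> carry_out(plan=[{"offset": [0.0007, 0.011, 0], "dr": [0, 0, 0], "grip": 0.012}, {"offset": [0.0007, 0.011, 0], "dr": [0, 0, 0], "grip": 0.012}, {"offset": [0.0007, 0.011, 0], "dr": [0, 0, 0], "grip": 0.012}, {"offset": [0.0007, 0.011, 0], "dr": [0, 0, 0], "grip": 0.012}, {"offset": [0.0007, 0.011, 0], "dr": [0, 0, 0], "grip": 0.012}, {"offset": [0.0007, 0.011, 0], "dr": [0, 0, 0], "grip": 0.012}, {"offset": [0.0007, 0.011, 0], "dr": [0, 0, 0], "grip": 0.012}, {"offset": [0.0007, 0.008, 0], "dr": [0, 0, 0], "grip": 0.012}])

```text
t: 5.38
position: [0.561, -0.0631, 0.1113]
orientation: [0.904, -0.428, -0.0, 0.0]
force: [0.3, 0.6, -0.1]
gripper_width: 0.012
```

>>> carry_out(plan=[{"offset": [0, -0.006, 0], "dr": [0, 0, 0], "grip": 0.012}, {"offset": [0, 0, 0], "dr": [0, 0, 0], "grip": 0.012}])

```text
t: 5.62
position: [0.5668, -0.0585, 0.1113]
orientation: [0.904, -0.428, 0.0, -0.0]
force: [0.4, 0.1, 0.5]
gripper_width: 0.0123
```

```bash
python3 - <<'E'
from h import *
state();rings("s4")
im,d=ctrl.get_image("top");cv2.imwrite("pics/t4.png",cv2.resize(im[120:330,235:445],None,fx=2.8,fy=2.8,interpolation=cv2.INTER_CUBIC))
E
```

```text
t 5.62 pos [ 0.5668 -0.0585  0.1113] tray [0.0964 0.0264] head 225.7 F [0.43 0.1  0.45] w 0.0123 tilt [ 0.  0. -1.]
  px [352.2 143.9] [43, 24, 376] tray [0.0386 0.1474]
  px [348.4 133.2] [24, 11, 181] tray [0.0016 0.1485]
  px [254.1 139.6] [29, 24, 250] tray [-0.0272 -0.0677]
  px [229.3 157.3] [25, 22, 428] tray [ 0.0179 -0.1277]
  px [240.  206.9] [11, 17, 153] tray [ 0.1636 -0.1177]
  px [340.9 211.3] [15, 14, 134] tray [0.2199 0.0743]
  px [301.5 213.9] [16, 17, 168] tray [ 0.2085 -0.0022]
  px [385.4 221.4] [16, 21, 253] tray [0.263  0.1512]
  px [267.8 225.3] [16, 15, 146] tray [ 0.221  -0.0701]
  px [229.9 256.6] [15, 14, 122] tray [ 0.2745 -0.1463]
```

View pics/s4.png

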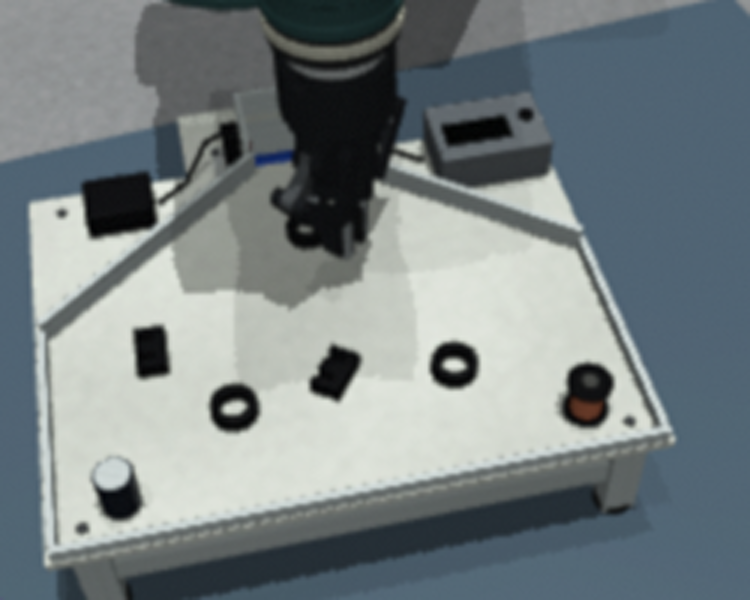

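View pics/t4.png

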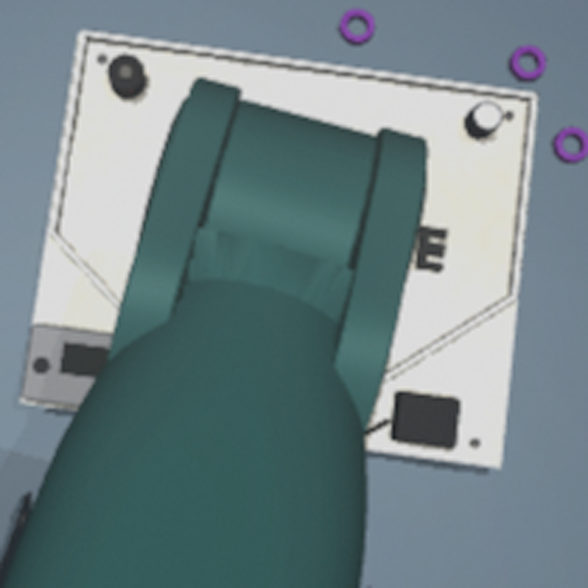

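The ring's hole shows at crop (305,230), ahead of the tips on the funnel axis. The top view is covered by the arm. Next I swing the tips round behind the ring, facing the gate.

```bash
python3 - <<'E'
from h import *
print(T(ray("scene",(291.7,166.9),.0975)))
plan([(wp(.074,.002,226,.042),.1105,226,1),(wp(.074,.002,203,.040),.1105,203,3),(wp(.074,.002,180,.035),.1105,180,3),(wp(-.012,0,180,.0265),.1105,180,9)])
E
```

```text
[0.07853875 0.00137637]
t 5.72 pos [ 0.5665 -0.0585  0.1112] tray [0.0962 0.0263] head 225.7 F [ 0.26 -0.29  0.72] w 0.012 tilt [-0.  0. -1.]
[0.0009, -0.0091, 0.0007] -0.005
-- [0.1032 0.0322] 0.1105 226.0
[0.0052, 0.0017, -0.0] 0.134
[0.0054, 0.001, -0.0] 0.134
[0.0055, 0.0003, -0.0] 0.134
-- [0.1108 0.0176] 0.1105 203.0
[0.0046, 0.0026, -0.0] 0.134
[0.0048, 0.002, -0.0] 0.134
[0.0051, 0.0012, -0.0] 0.134
-- [0.109 0.002] 0.1105 179.9
[0.0002, 0.0105, -0.0] -0.0
[0.0003, 0.0105, -0.0] -0.0
[0.0002, 0.0105, -0.0] -0.0
[0.0003, 0.0105, -0.0] -0.0
[0.0002, 0.0105, -0.0] -0.0
[0.0002, 0.0105, -0.0] -0.0
[0.0003, 0.0105, -0.0] -0.0
[0.0002, 0.0105, -0.0] -0.0
[0.0002, 0.0105, -0.0] -0.0
-- [0.0145 0.    ] 0.1105 179.9
```

>>> carry_out(plan=[{"offset": [0.001, -0.009, 0.0005], "dr": [0, 0, 0], "grip": 0.012}, {"offset": [0.005, 0.0015, 0], "dr": [0, 0, 0.134], "grip": 0.012}, {"offset": [0.0055, 0.001, 0], "dr": [0, 0, 0.134], "grip": 0.012}, {"offset": [0.0055, 0.0005, 0], "dr": [0, 0, 0.134], "grip": 0.012}, {"offset": [0.0045, 0.0025, 0], "dr": [0, 0, 0.134], "grip": 0.012}, {"offset": [0.005, 0.002, 0], "dr": [0, 0, 0.134], "grip": 0.012}, {"offset": [0.005, 0.001, 0], "dr": [0, 0, 0.134], "grip": 0.012}, {"offset": [0, 0, 0], "dr": [0, 0, 0], "grip": 0.012}])

```text
t: 6.72
position: [0.5767, -0.0843, 0.1107]
orientation: [-0.664, 0.747, 0.0, 0.0]
force: [-0.1, -0.3, 0.6]
gripper_width: 0.0121
```

```bash
python3 - <<'E'
from h import *
state();rings("s5")
E
```

```text
t 6.72 pos [ 0.5767 -0.0843  0.1107] tray [0.1092 0.0018] head 179.6 F [-0.11 -0.33  0.64] w 0.0121 tilt [ 0.  0. -1.]
  px [352.2 143.9] [43, 24, 373] tray [0.0387 0.1474]
  px [348.3 133.2] [24, 11, 179] tray [0.0016 0.1483]
  px [240.  206.9] [11, 17, 153] tray [ 0.1636 -0.1177]
  px [340.9 211.3] [15, 14, 133] tray [0.2199 0.0743]
  px [301.5 213.9] [16, 17, 168] tray [ 0.2085 -0.0022]
  px [385.4 221.5] [16, 20, 252] tray [0.2631 0.1511]
  px [267.6 225.2] [16, 15, 150] tray [ 0.2206 -0.0705]
  px [229.9 256.6] [15, 14, 122] tray [ 0.2745 -0.1463]
```

View pics/s5.png

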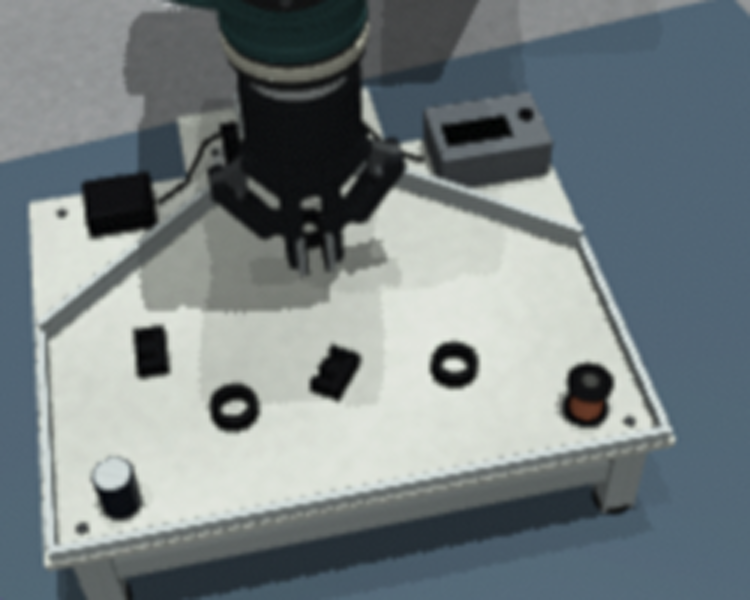

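The tips now stand square behind the ring, which is hidden by them on the gate axis. Pushing toward the gate in two goes.

>>> carry_out(plan=[{"offset": [0, 0.01, 0], "dr": [0, 0, 0], "grip": 0.012}, {"offset": [0, 0.01, 0], "dr": [0, 0, 0], "grip": 0.012}, {"offset": [0, 0.01, 0], "dr": [0, 0, 0], "grip": 0.012}, {"offset": [0, 0.01, 0], "dr": [0, 0, 0], "grip": 0.012}, {"offset": [0, 0.01, 0], "dr": [0, 0, 0], "grip": 0.012}, {"offset": [0, 0, 0], "dr": [0, 0, 0], "grip": 0.012}])

```text
t: 7.52
position: [0.526, -0.0784, 0.111]
orientation: [-0.664, 0.748, -0.0, -0.0]
force: [0.4, 0.1, -0.3]
gripper_width: 0.0121
```

```bash
python3 - <<'E'
from h import *
state()
im,d=ctrl.get_image("scene");cv2.imwrite("pics/s6.png",cv2.resize(im[90:190,220:370],None,fx=5,fy=5,interpolation=cv2.INTER_CUBIC))
E
```

```text
t 7.53 pos [ 0.526  -0.0784  0.111 ] tray [0.0582 0.002 ] head 179.6 F [ 0.37  0.14 -0.26] w 0.0121 tilt [-0. -0. -1.]
```

View pics/s6.png

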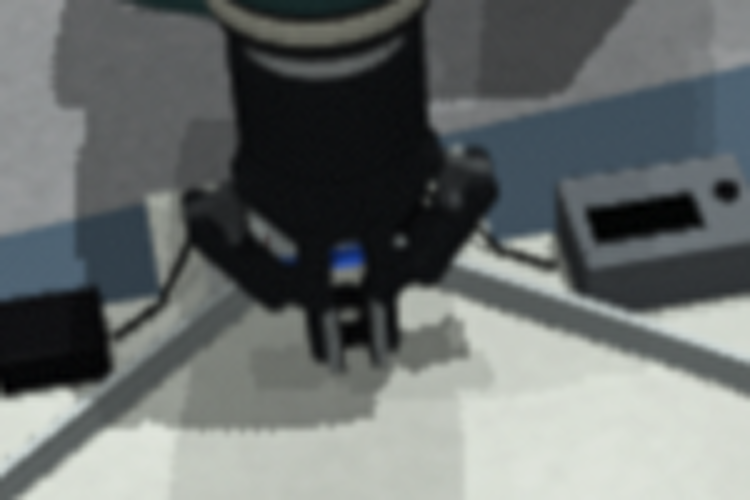

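The ring (dark, between the tips at crop (355,325)) is directly ahead of the fingers, and the gate is clear. Final push.

>>> carry_out(plan=[{"offset": [-0.0005, 0.009, 0], "dr": [0, 0, 0], "grip": 0.012}, {"offset": [-0.0005, 0.009, 0], "dr": [0, 0, 0], "grip": 0.012}, {"offset": [-0.0005, 0.009, 0], "dr": [0, 0, 0], "grip": 0.012}, {"offset": [0, 0.009, 0], "dr": [0, 0, 0], "grip": 0.012}, {"offset": [0, 0.008, 0], "dr": [0, 0, 0], "grip": 0.012}, {"offset": [0, 0, 0], "dr": [0, 0, 0], "grip": 0.012}, {"offset": [0, 0, 0], "dr": [0, 0, 0], "grip": 0.012}])

```text
t: 8.45
position: [0.4834, -0.0719, 0.1109]
orientation: [-0.664, 0.748, -0.0, 0.0]
force: [1.0, -0.2, -0.3]
gripper_width: 0.0118
```

```bash
python3 - <<'E'
from h import *
state()
im,d=ctrl.get_image("scene");cv2.imwrite("pics/s7.png",cv2.resize(im[90:190,220:370],None,fx=5,fy=5,interpolation=cv2.INTER_CUBIC))
E
```

```text
t 8.45 pos [ 0.4834 -0.0719  0.1109] tray [0.0151 0.0038] head 179.6 F [ 1.01 -0.19 -0.29] w 0.0118 tilt [ 0. -0. -1.]
```

View pics/s7.png

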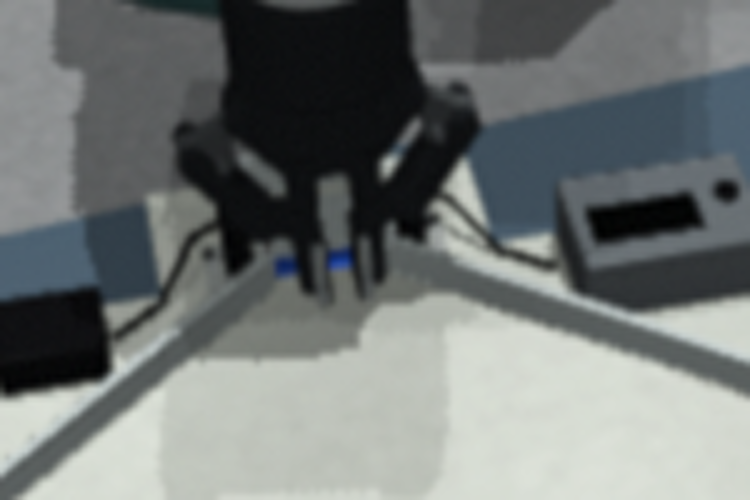

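Blue bin and grey wall show between the fingers at crop (340,260), so the ring appears to have dropped. I'll back off, rise and confirm on the way.

```bash
python3 - <<'E'
from h import *
x,y=.2185,.0743
plan([(W(.04,.002),.112,180,2),(W(.06,.004),.150,180,2),(wp(x,y,206,.037),.150,206,6),(wp(x,y,206,.037),.110,206,3)])
E
```

```text
t 8.5 pos [ 0.4834 -0.0719  0.1108] tray [0.0151 0.0038] head 179.6 F [-0.02  0.19  0.11] w 0.012 tilt [ 0. -0. -1.]
[0.0008, -0.0124, -0.0006] -0.003
[0.0009, -0.0125, -0.0006] -0.003
-- [0.04  0.002] 0.112 179.9
[-0.001, -0.01, -0.019] -0.0
[-0.0011, -0.01, -0.019] -0.0
-- [0.06  0.004] 0.15 179.9
[-0.0144, -0.0319, -0.0] -0.076
[-0.012, -0.033, -0.0] -0.076
[-0.0095, -0.0338, -0.0] -0.076
[-0.0068, -0.0343, -0.0] -0.076
[-0.0042, -0.0348, -0.0] -0.076
[-0.0016, -0.0351, -0.0] -0.076
-- [0.2518 0.0905] 0.15 206.1
[0.0, 0.0, 0.0133] 0.0
[0.0, 0.0, 0.0134] 0.0
[0.0, 0.0, 0.0133] 0.0
-- [0.2518 0.0905] 0.11 206.1
```

>>> carry_out(plan=[{"offset": [0.001, -0.0125, 0], "dr": [0, 0, 0], "grip": 0.012}, {"offset": [0.001, -0.0125, -0.001], "dr": [0, 0, 0], "grip": 0.012}, {"offset": [-0.001, -0.01, -0.019], "dr": [0, 0, 0], "grip": 0.012}, {"offset": [-0.001, -0.01, -0.019], "dr": [0, 0, 0], "grip": 0.012}, {"offset": [-0.0145, -0.032, 0], "dr": [0, 0, -0.076], "grip": 0.012}, {"offset": [-0.012, -0.033, 0], "dr": [0, 0, -0.076], "grip": 0.012}, {"offset": [-0.0095, -0.034, 0], "dr": [0, 0, -0.076], "grip": 0.012}, {"offset": [-0.007, -0.0345, 0], "dr": [0, 0, -0.076], "grip": 0.012}])

```text
t: 9.5
position: [0.6639, -0.0342, 0.1495]
orientation: [0.77, -0.637, 0.0, -0.0]
force: [0.3, -0.3, 0.7]
gripper_width: 0.0119
```

>>> carry_out(plan=[{"offset": [-0.004, -0.035, 0], "dr": [0, 0, -0.076], "grip": 0.012}, {"offset": [-0.0015, -0.035, 0], "dr": [0, 0, -0.076], "grip": 0.012}, {"offset": [0, 0, 0], "dr": [0, 0, 0], "grip": 0.012}])

```text
t: 9.88
position: [0.7312, -0.0129, 0.1482]
orientation: [0.816, -0.577, -0.0, 0.0]
force: [0.5, 0.4, -0.3]
gripper_width: 0.012
```

```bash
python3 - <<'E'
from h import *
state();rings("s8")
im,d=ctrl.get_image("top");cv2.imwrite("pics/t8.png",cv2.resize(im[120:330,235:445],None,fx=2.8,fy=2.8,interpolation=cv2.INTER_CUBIC))
E
```

```text
t 9.88 pos [ 0.7312 -0.0129  0.1482] tray [0.2548 0.09  ] head 205.8 F [ 0.51  0.39 -0.27] w 0.012 tilt [-0.  0. -1.]
  px [266.7 137.1] [8, 14, 69] tray [-0.029  -0.0382]
  px [284.6 141.4] [20, 6, 62] tray [-0.005  -0.0004]
  px [229.2 157.4] [25, 22, 421] tray [ 0.018  -0.1279]
  px [240. 207.] [11, 17, 149] tray [ 0.1639 -0.1178]
  px [301.5 213.8] [16, 19, 189] tray [ 0.2084 -0.002 ]
  px [385.2 221.2] [17, 21, 247] tray [0.2625 0.151 ]
  px [267.8 225.5] [15, 14, 136] tray [ 0.2215 -0.0702]
  px [229.7 256.7] [14, 13, 117] tray [ 0.2747 -0.1466]
```

View pics/s8.png

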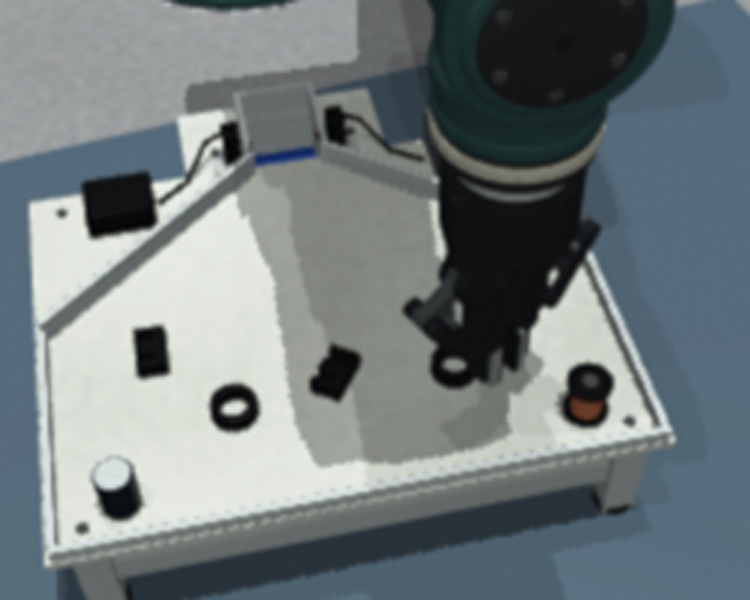

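View pics/t8.png

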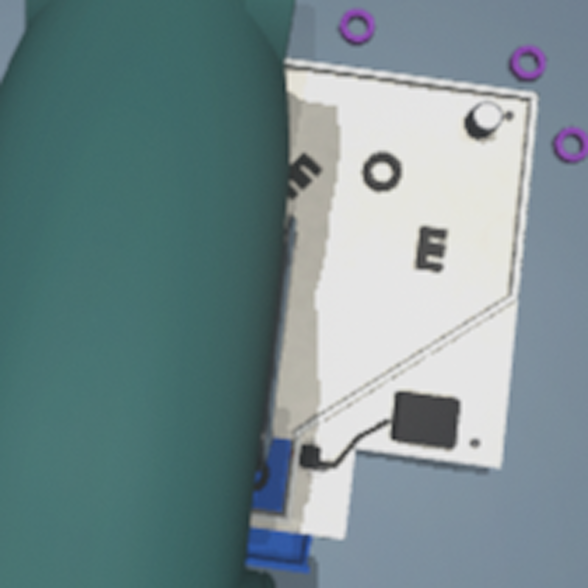

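The first ring is in the bin (top crop (260,475)). The other two are still on the deck, and the tips are poised behind ring 2 at crop (452,365). Lowering.

>>> carry_out(plan=[{"offset": [-0.0015, 0, 0.013], "dr": [0, 0, 0], "grip": 0.012}, {"offset": [0, 0, 0.013], "dr": [0, 0, 0], "grip": 0.012}, {"offset": [0, 0, 0.012], "dr": [0, 0, 0], "grip": 0.012}, {"offset": [0, 0, 0], "dr": [0, 0, 0], "grip": 0.012}])

```text
t: 10.48
position: [0.7278, -0.0122, 0.1105]
orientation: [0.816, -0.578, -0.001, 0.0]
force: [0.0, -0.6, 0.4]
gripper_width: 0.0118
```

```bash
python3 - <<'E'
from h import *
plan([(wp(.07,.00,206,.026),.110,206,16)])
E
```

```text
t 10.47 pos [ 0.7278 -0.0122  0.1105] tray [0.2514 0.0902] head 205.7 F [ 0.02 -0.59  0.43] w 0.0118 tilt [-0.002  0.    -1.   ]
[0.0002, 0.011, 0.0] -0.0
[0.0001, 0.0111, 0.0001] -0.0
[0.0002, 0.011, -0.0] -0.0
[0.0001, 0.011, 0.0] -0.0
[0.0002, 0.0111, 0.0001] -0.0
[0.0001, 0.011, -0.0] -0.0
[0.0002, 0.011, 0.0] -0.0
[0.0001, 0.0111, 0.0001] -0.0
[0.0002, 0.011, -0.0] -0.0
[0.0001, 0.011, 0.0] -0.0
[0.0002, 0.0111, 0.0] -0.0
[0.0001, 0.011, 0.0001] -0.0
[0.0002, 0.011, 0.0] -0.0
[0.0002, 0.0111, 0.0] -0.0
[0.0001, 0.011, 0.0001] -0.0
[0.0002, 0.0111, 0.0] -0.0
-- [0.0933 0.0113] 0.11 205.7
```

>>> carry_out(plan=[{"offset": [0, 0.011, 0], "dr": [0, 0, 0], "grip": 0.012}, {"offset": [0, 0.011, 0], "dr": [0, 0, 0], "grip": 0.012}, {"offset": [0, 0.011, 0], "dr": [0, 0, 0], "grip": 0.012}, {"offset": [0, 0.011, 0], "dr": [0, 0, 0], "grip": 0.012}, {"offset": [0.0005, 0.011, 0], "dr": [0, 0, 0], "grip": 0.012}, {"offset": [0, 0.011, 0], "dr": [0, 0, 0], "grip": 0.012}, {"offset": [0, 0.011, 0], "dr": [0, 0, 0], "grip": 0.012}, {"offset": [0.0005, 0.011, 0], "dr": [0, 0, 0], "grip": 0.012}])

```text
t: 11.48
position: [0.6452, -0.0426, 0.1118]
orientation: [0.816, -0.578, 0.0, -0.0]
force: [1.1, -0.2, 0.8]
gripper_width: 0.012
```

```bash
python3 - <<'E'
from h import *
state();rings("s9")
E
```

```text
t 11.47 pos [ 0.6452 -0.0426  0.1118] tray [0.1726 0.0509] head 205.7 F [ 1.07 -0.23  0.79] w 0.012 tilt [ 0.  0. -1.]
  px [265.3 137.2] [16, 14, 98] tray [-0.0292 -0.0415]
  px [284.5 141.4] [20, 6, 68] tray [-0.0052 -0.0006]
  px [229.3 157.3] [25, 22, 428] tray [ 0.0179 -0.1277]
  px [240.  206.9] [11, 17, 151] tray [ 0.1637 -0.1178]
  px [301.4 213.5] [16, 18, 183] tray [ 0.2075 -0.002 ]
  px [385.4 221.5] [16, 20, 249] tray [0.2631 0.1511]
  px [267.7 225.4] [16, 15, 143] tray [ 0.2211 -0.0703]
  px [229.7 256.6] [15, 14, 119] tray [ 0.2745 -0.1466]
```

View pics/s9.png

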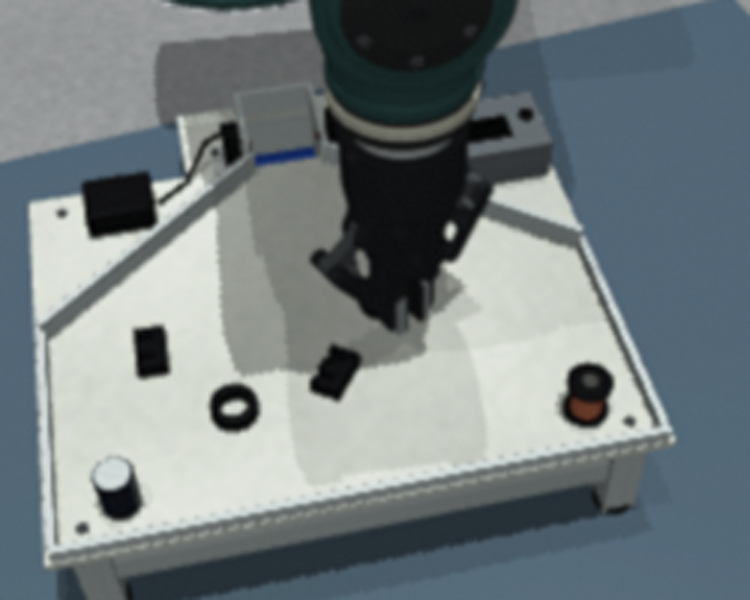

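Ring 2 has left its place and rides hidden ahead of the tips near crop (375,305). The E-cores haven't moved. Continuing.

>>> carry_out(plan=[{"offset": [0, 0.011, 0], "dr": [0, 0, 0], "grip": 0.012}, {"offset": [0, 0.011, 0], "dr": [0, 0, 0], "grip": 0.012}, {"offset": [0, 0.011, 0], "dr": [0, 0, 0], "grip": 0.012}, {"offset": [0, 0.011, 0], "dr": [0, 0, 0], "grip": 0.012}, {"offset": [0.0005, 0.011, 0], "dr": [0, 0, 0], "grip": 0.012}, {"offset": [0, 0.011, 0], "dr": [0, 0, 0], "grip": 0.012}, {"offset": [0, 0.011, 0], "dr": [0, 0, 0], "grip": 0.012}, {"offset": [0.0005, 0.01, 0], "dr": [0, 0, 0], "grip": 0.012}])

```text
t: 12.52
position: [0.5635, -0.0724, 0.1118]
orientation: [0.816, -0.578, 0.0, -0.0]
force: [0.2, -0.6, 0.2]
gripper_width: 0.012
```

>>> carry_out(plan=[{"offset": [0, -0.009, 0], "dr": [0, 0, 0], "grip": 0.012}, {"offset": [0, -0.005, 0], "dr": [0, 0, 0], "grip": 0.012}])

```text
t: 12.78
position: [0.5783, -0.0673, 0.1119]
orientation: [0.816, -0.578, 0.0, -0.0]
force: [-0.2, 0.3, -0.2]
gripper_width: 0.0126
```

```bash
python3 - <<'E'
from h import *
plan([(wp(.072,.002,193,.040),.1105,193,2),(wp(.072,.002,180,.036),.1105,180,2)])
rings("s10")
E
```

```text
t 12.78 pos [ 0.5783 -0.0673  0.1119] tray [0.1089 0.0189] head 205.7 F [-0.23  0.3  -0.17] w 0.0126 tilt [ 0.001 -0.    -1.   ]
[0.004, 0.0008, 0.0007] 0.111
[0.0041, 0.0003, 0.0007] 0.111
-- [0.1109 0.0109] 0.1105 193.0
[0.004, 0.0024, -0.0] 0.114
[0.0043, 0.002, -0.0] 0.114
-- [0.108 0.002] 0.1105 180.0
  px [348.4 133.3] [24, 11, 182] tray [0.0017 0.1484]
  px [238.5 150.4] [54, 38, 711] tray [ 0.0007 -0.1058]
  px [240.  206.9] [11, 17, 153] tray [ 0.1636 -0.1177]
  px [301.5 213.9] [16, 17, 168] tray [ 0.2085 -0.0022]
  px [385.4 221.5] [16, 20, 252] tray [0.2631 0.1511]
  px [267.9 225.3] [16, 15, 148] tray [ 0.2209 -0.07  ]
  px [229.9 256.6] [15, 14, 122] tray [ 0.2745 -0.1463]
```

View pics/s10.png

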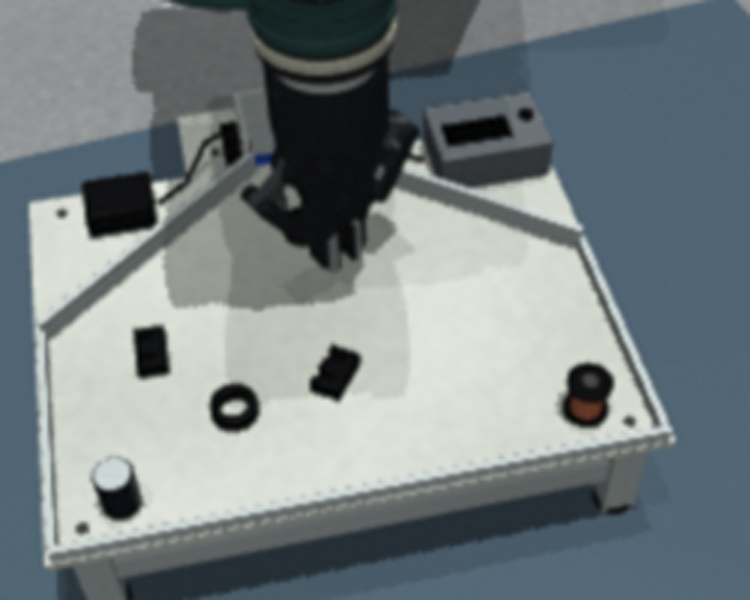

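Ring 2 is hidden behind the hand at about tray (72, 1) mm. Turning square to the gate and pushing part of the way.

>>> carry_out(plan=[{"offset": [0.004, 0.001, 0.0005], "dr": [0, 0, 0.111], "grip": 0.012}, {"offset": [0.004, 0.0005, 0.0005], "dr": [0, 0, 0.111], "grip": 0.012}, {"offset": [0.004, 0.0025, 0], "dr": [0, 0, 0.114], "grip": 0.012}, {"offset": [0.0045, 0.002, 0], "dr": [0, 0, 0.114], "grip": 0.012}, {"offset": [0, 0.01, 0], "dr": [0, 0, 0], "grip": 0.012}, {"offset": [0, 0.01, 0], "dr": [0, 0, 0], "grip": 0.012}, {"offset": [0, 0.01, 0], "dr": [0, 0, 0], "grip": 0.012}, {"offset": [0, 0.01, 0], "dr": [0, 0, 0], "grip": 0.012}])

```text
t: 13.82
position: [0.5336, -0.0796, 0.1109]
orientation: [-0.667, 0.745, -0.0, 0.0]
force: [-0.1, 0.1, -0.5]
gripper_width: 0.0123
```

```bash
python3 - <<'E'
from h import *
plan([(wp(-.012,.0,180,.0265),.1105,180,6)])
im,d=ctrl.get_image("scene");cv2.imwrite("pics/s11.png",cv2.resize(im[90:190,220:370],None,fx=5,fy=5,interpolation=cv2.INTER_CUBIC))
E
```

```text
t 13.82 pos [ 0.5336 -0.0796  0.1109] tray [0.0658 0.0017] head 180.0 F [-0.05  0.15 -0.52] w 0.0123 tilt [ 0.  0. -1.]
[0.0003, 0.0086, 0.0001] 0.0
[0.0003, 0.0085, 0.0] 0.0
[0.0002, 0.0086, 0.0001] 0.0
[0.0003, 0.0085, 0.0] 0.0
[0.0003, 0.0086, 0.0001] 0.0
[0.0003, 0.0085, 0.0001] 0.0
-- [ 0.0145 -0.    ] 0.1105 180.0
```

View pics/s11.png

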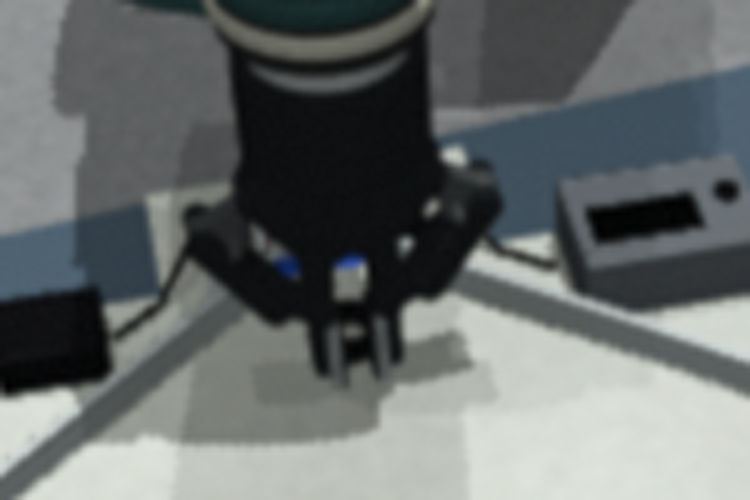

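Ring 2's dark arc shows between the tips at crop (357,335), well centred. Pushing it through.

>>> carry_out(plan=[{"offset": [0.0003, 0.0086, 0], "dr": [0, 0, 0], "grip": 0.012}, {"offset": [0.0003, 0.0086, 0], "dr": [0, 0, 0], "grip": 0.012}, {"offset": [0.0003, 0.0086, 0], "dr": [0, 0, 0], "grip": 0.012}, {"offset": [0.0003, 0.0086, 0], "dr": [0, 0, 0], "grip": 0.012}, {"offset": [0.0003, 0.0086, 0], "dr": [0, 0, 0], "grip": 0.012}, {"offset": [0.0003, 0.0086, 0], "dr": [0, 0, 0], "grip": 0.012}, {"offset": [0, 0, 0], "dr": [0, 0, 0], "grip": 0.012}, {"offset": [0, 0, 0], "dr": [0, 0, 0], "grip": 0.012}])

```text
t: 14.88
position: [0.4831, -0.076, 0.1109]
orientation: [-0.666, 0.746, -0.0, 0.0]
force: [-0.7, -0.9, 0.2]
gripper_width: 0.0116
```

```bash
python3 - <<'E'
from h import *
im,d=ctrl.get_image("scene");cv2.imwrite("pics/s12.png",cv2.resize(im[90:190,220:370],None,fx=5,fy=5,interpolation=cv2.INTER_CUBIC))
x,y=.2195,-.0702
plan([(W(.04,.002),.112,180,2),(W(.06,-.002),.150,180,2),(wp(x,y,155,.039),.148,155,7)])
E
```

```text
t 14.93 pos [ 0.4831 -0.0759  0.1108] tray [ 0.0153 -0.0003] head 180.0 F [-0.72 -0.14 -0.25] w 0.0122 tilt [ 0. -0. -1.]
[-0.0011, -0.0124, -0.0006] -0.0
[-0.0012, -0.0123, -0.0006] -0.0
-- [0.04  0.002] 0.112 180.0
[0.002, -0.01, -0.019] -0.0
[0.002, -0.01, -0.019] -0.0
-- [ 0.06  -0.002] 0.15 180.0
[0.0121, -0.0278, 0.0003] 0.062
[0.0103, -0.0286, 0.0003] 0.062
[0.0085, -0.0291, 0.0003] 0.062
[0.0068, -0.0296, 0.0002] 0.062
[0.0048, -0.03, 0.0003] 0.062
[0.003, -0.0302, 0.0003] 0.062
[0.0011, -0.0303, 0.0003] 0.062
-- [ 0.2548 -0.0866] 0.148 155.1
```

View pics/s12.png

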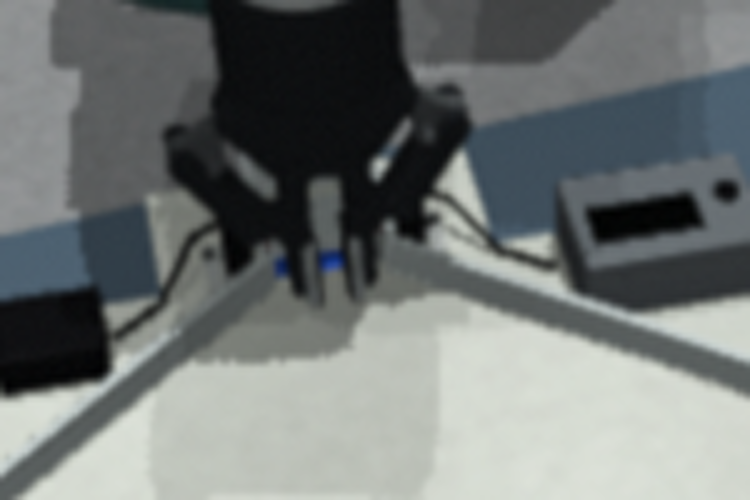

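Ring 2 is gone and blue shows between the tips at crop (330,262). Retreating and moving to ring 3.

>>> carry_out(plan=[{"offset": [0, -0.0125, 0], "dr": [0, 0, 0], "grip": 0.012}, {"offset": [0, -0.0125, -0.001], "dr": [0, 0, 0], "grip": 0.012}, {"offset": [0, -0.01, -0.019], "dr": [0, 0, 0], "grip": 0.012}, {"offset": [0.0015, -0.01, -0.019], "dr": [0, 0, 0], "grip": 0.012}, {"offset": [0.012, -0.028, 0], "dr": [0, 0, 0.062], "grip": 0.012}, {"offset": [0.0105, -0.0285, 0], "dr": [0, 0, 0.062], "grip": 0.012}, {"offset": [0.0085, -0.029, 0], "dr": [0, 0, 0.062], "grip": 0.012}, {"offset": [0.007, -0.0295, 0], "dr": [0, 0, 0.062], "grip": 0.012}])

```text
t: 15.92
position: [0.633, -0.147, 0.1495]
orientation: [-0.571, 0.821, 0.001, 0.001]
force: [0.7, 0.7, -0.6]
gripper_width: 0.0121
```

>>> carry_out(plan=[{"offset": [0.005, -0.03, 0], "dr": [0, 0, 0.062], "grip": 0.012}, {"offset": [0.003, -0.03, 0], "dr": [0, 0, 0.062], "grip": 0.012}, {"offset": [0.001, -0.03, 0], "dr": [0, 0, 0.062], "grip": 0.012}, {"offset": [0, 0, 0], "dr": [0, 0, 0], "grip": 0.012}])

```text
t: 16.42
position: [0.6934, -0.234, 0.1482]
orientation: [-0.531, 0.847, 0.011, 0.015]
force: [-0.3, 0.9, -0.0]
gripper_width: 0.012
```

```bash
python3 - <<'E'
from h import *
x,y=.2195,-.0702
plan([(wp(x,y,155,.039),.110,155,3),(wp(.07,.00,155,.026),.110,155,16)])
rings("s13")
im,d=ctrl.get_image("top");cv2.imwrite("pics/t13.png",cv2.resize(im[120:330,235:445],None,fx=2.8,fy=2.8,interpolation=cv2.INTER_CUBIC))
E
```

```text
t 16.43 pos [ 0.6934 -0.234   0.1482] tray [ 0.2418 -0.134 ] head 160.6 F [-0.35  0.86 -0.03] w 0.012 tilt [ 0.013  0.035 -0.999]
[-0.0163, 0.0011, 0.0127] 0.033
[-0.0163, 0.0017, 0.0128] 0.033
[-0.0162, 0.0022, 0.0127] 0.033
-- [ 0.2548 -0.0867] 0.11 154.9
[-0.0, 0.0111, -0.0] -0.0
[-0.0, 0.0112, -0.0] -0.0
[-0.0, 0.0111, -0.0] -0.0
[-0.0001, 0.0111, -0.0] -0.0
[0.0, 0.0112, -0.0] -0.0
[0.0, 0.0111, -0.0] -0.0
[0.0, 0.0111, -0.0] -0.0
[-0.0, 0.0112, -0.0] -0.0
[-0.0, 0.0111, -0.0] -0.0
[-0.0, 0.0111, -0.0] -0.0
[-0.0, 0.0112, -0.0] -0.0
[-0.0001, 0.0111, -0.0] -0.0
[0.0, 0.0111, -0.0] -0.0
[0.0, 0.0112, -0.0] -0.0
[0.0, 0.0111, -0.0] -0.0
[-0.0, 0.0112, -0.0] -0.0
-- [ 0.0935 -0.011 ] 0.11 154.9
  px [335.6 131.2] [74, 43, 819] tray [-0.0122  0.1214]
  px [302.4 130.6] [15, 13, 88] tray [-0.032   0.0462]
  px [348.2 133.2] [24, 10, 170] tray [0.0016 0.1481]
  px [266.5 137. ] [8, 14, 70] tray [-0.0294 -0.0387]
  px [284.8 141.2] [20, 5, 50] tray [-0.0055  0.0003]
  px [301.3 213.9] [16, 17, 164] tray [ 0.2086 -0.0024]
  px [385.3 221.2] [16, 20, 220] tray [0.2624 0.1513]
  px [267.6 225.3] [16, 15, 146] tray [ 0.2208 -0.0705]
  px [229.7 256.5] [15, 15, 120] tray [ 0.2742 -0.1467]
```

View pics/s13.png

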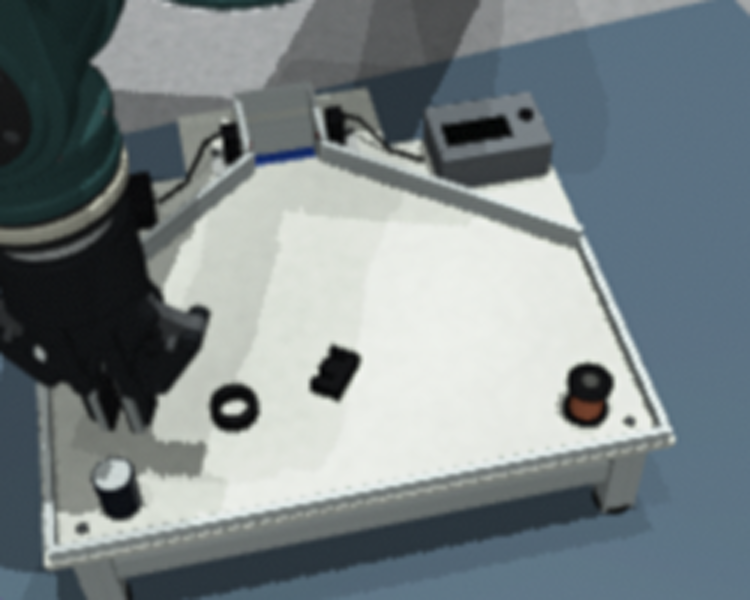

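View pics/t13.png

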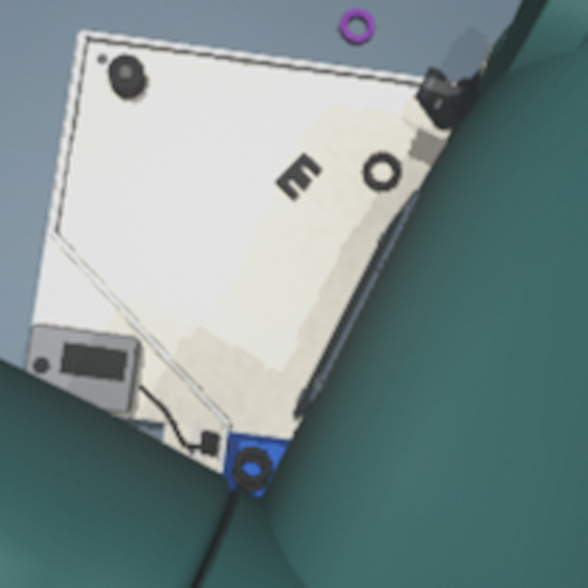

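Two rings are down (the bin shows them at top crop (255,468)). But the tool ended off target, at tray (242,-134) mm, and slightly tilted. I'll check the joints before going on.

```bash
python3 - <<'E'
from h import *
o=ctrl.get_obs();print(o["qpos"].round(3),o["joint_velocities"].round(3),o["t"]);state()
E
```

```text
[-0.449  0.662  0.368  1.28   0.038  3.141] [ 0.013 -0.024 -0.024 -0.003  0.001 -0.   ] 16.525
t 16.52 pos [ 0.6924 -0.2319  0.149 ] tray [ 0.2406 -0.132 ] head 160.7 F [0.7  0.25 0.59] w 0.0118 tilt [ 0.013  0.036 -0.999]
```

>>> carry_out(plan=[{"offset": [0, 0, 0], "dr": [0, 0, 0], "grip": 0.012}, {"offset": [0, 0, 0], "dr": [0, 0, 0], "grip": 0.012}])

```text
t: 16.77
position: [0.692, -0.2312, 0.15]
orientation: [-0.533, 0.846, 0.011, 0.015]
force: [-0.5, -0.3, 0.1]
gripper_width: 0.0122
```

```bash
python3 - <<'E'
from h import *
o=ctrl.get_obs();print(o["qpos"].round(3),o["joint_velocities"].round(3),o["t"]);state()
E
```

```text
[-0.448  0.66   0.367  1.28   0.038  3.141] [-0.003  0.001  0.002 -0.002 -0.     0.001] 16.775
t 16.77 pos [ 0.692  -0.2312  0.15  ] tray [ 0.2401 -0.1314] head 160.8 F [-0.53 -0.31  0.13] w 0.0122 tilt [ 0.014  0.035 -0.999]
```

Joint 6 has hit its +3.14 limit. I'll rise and use the half-turned hand, so the tool's -y becomes the push direction, then level the tool.

>>> carry_out(plan=[{"offset": [0, 0, -0.02], "dr": [0, 0, -0.18], "grip": 0.012}, {"offset": [0, 0, -0.02], "dr": [0, 0, -0.18], "grip": 0.012}, {"offset": [0, 0, 0], "dr": [0, 0, -0.18], "grip": 0.012}, {"offset": [0, 0, 0], "dr": [0, 0, -0.18], "grip": 0.012}, {"offset": [0, 0, 0], "dr": [0, 0, -0.18], "grip": 0.012}, {"offset": [0, 0, 0], "dr": [0, 0, -0.18], "grip": 0.012}, {"offset": [0, 0, 0], "dr": [0, 0, -0.18], "grip": 0.012}, {"offset": [0, 0, 0], "dr": [0, 0, -0.18], "grip": 0.012}])

```text
t: 17.77
position: [0.6914, -0.2328, 0.19]
orientation: [0.959, -0.282, 0.002, -0.019]
force: [-0.4, 0.3, 0.0]
gripper_width: 0.0116
```

>>> carry_out(plan=[{"offset": [0, 0, 0], "dr": [0, 0, -0.18], "grip": 0.012}, {"offset": [0, 0, 0], "dr": [0, 0, -0.18], "grip": 0.012}, {"offset": [0, 0, 0], "dr": [0, 0, -0.18], "grip": 0.012}, {"offset": [0, 0, 0], "dr": [0, 0, -0.18], "grip": 0.012}, {"offset": [0, 0, 0], "dr": [0, 0, -0.18], "grip": 0.012}, {"offset": [0, 0, 0], "dr": [0, 0, -0.18], "grip": 0.012}, {"offset": [0, 0, 0], "dr": [0, 0, -0.18], "grip": 0.012}, {"offset": [0, 0, 0], "dr": [0, 0, -0.18], "grip": 0.012}])

```text
t: 18.77
position: [0.6914, -0.2329, 0.19]
orientation: [0.907, 0.42, 0.014, -0.013]
force: [0.6, 0.2, 0.7]
gripper_width: 0.0118
```

```bash
python3 - <<'E'
from h import *
state();o=ctrl.get_obs();print(o["qpos"].round(3))
R=Ro.from_quat(o["orientation"]).as_matrix()
a=np.radians(335)+YAW;y=np.array([np.cos(a),np.sin(a),0]);z=np.array([0,0,-1.]);Rt=np.c_[np.cross(y,z),y,z]
print("dr",Ro.from_matrix(R.T@Rt).as_rotvec().round(4))
E
```

```text
t 18.77 pos [ 0.6914 -0.2329  0.19  ] tray [ 0.2397 -0.1331] head 326.1 F [0.61 0.17 0.71] w 0.0118 tilt [ 0.014  0.035 -0.999]
[-0.451  0.651  0.457  1.38   0.038  0.253]
dr [-0.0094 -0.0366 -0.1555]
```

>>> carry_out(plan=[{"offset": [0, 0, 0], "dr": [-0.009, -0.037, -0.155], "grip": 0.012}, {"offset": [0, 0, 0], "dr": [0, 0, 0], "grip": 0.012}])

```text
t: 19.02
position: [0.6916, -0.2325, 0.1899]
orientation: [0.874, 0.487, -0.0, -0.0]
force: [-0.2, -0.0, -0.2]
gripper_width: 0.012
```

```bash
python3 - <<'E'
from h import *
x,y=.2195,-.0702
plan([(wp(x,y,155,.040),.150,335,3),(wp(x,y,155,.040),.110,335,3)])
E
```

```text
t 19.02 pos [ 0.6916 -0.2325  0.1899] tray [ 0.2398 -0.1327] head 334.6 F [-0.19 -0.02 -0.23] w 0.012 tilt [-0.001  0.    -1.   ]
[0.016, -0.0017, 0.0133] -0.002
[0.016, -0.0017, 0.0133] -0.002
[0.016, -0.0017, 0.0133] -0.002
-- [ 0.2557 -0.0871] 0.15 334.9
[0.0, 0.0, 0.0133] -0.0
[0.0, 0.0, 0.0134] -0.0
[0.0, 0.0, 0.0133] -0.0
-- [ 0.2557 -0.0871] 0.11 334.9
```

>>> carry_out(plan=[{"offset": [0.016, -0.0015, 0.013], "dr": [0, 0, -0.002], "grip": 0.012}, {"offset": [0.016, -0.0015, 0.013], "dr": [0, 0, -0.002], "grip": 0.012}, {"offset": [0.016, -0.0015, 0.013], "dr": [0, 0, -0.002], "grip": 0.012}, {"offset": [0, 0, 0], "dr": [0, 0, 0], "grip": 0.012}])

```text
t: 19.52
position: [0.7128, -0.1883, 0.1489]
orientation: [0.872, 0.49, -0.001, -0.001]
force: [0.2, -0.5, 0.3]
gripper_width: 0.0119
```

```bash
python3 - <<'E'
from h import *
x,y=.2195,-.0702
plan([(wp(x,y,155,.038),.110,335,3)])
rings("s14")
E
```

```text
t 19.52 pos [ 0.7128 -0.1883  0.1489] tray [ 0.256  -0.0864] head 335.0 F [ 0.17 -0.47  0.26] w 0.0119 tilt [-0.003  0.001 -1.   ]
[-0.0003, -0.0006, 0.013] 0.0
[-0.0002, -0.0007, 0.0129] 0.0
[-0.0003, -0.0006, 0.013] 0.0
-- [ 0.2539 -0.0863] 0.11 335.0
  px [301.7 130.7] [10, 13, 79] tray [-0.0321  0.0446]
  px [348.3 133.2] [24, 11, 179] tray [0.0016 0.1483]
  px [284.6 141.2] [20, 6, 51] tray [-0.0056 -0.0003]
  px [301.4 213.9] [16, 17, 165] tray [ 0.2085 -0.0023]
  px [385.3 221.2] [16, 20, 225] tray [0.2625 0.1512]
  px [230.1 256. ] [15, 16, 137] tray [ 0.2734 -0.1459]
```

View pics/s14.png

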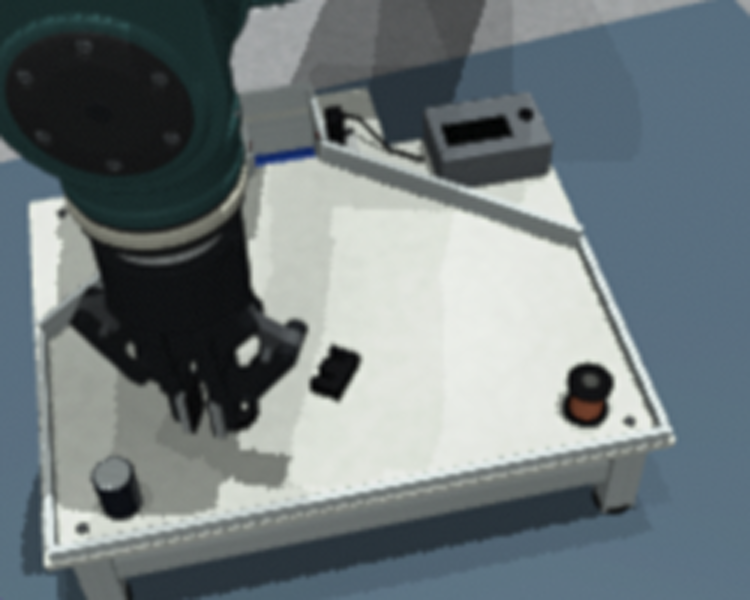

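Ring 3 peeks out right in front of the tips at crop (243,408), and the capacitor is well clear. Lowering and starting the push along the tool's -y.

>>> carry_out(plan=[{"offset": [0, 0, 0.013], "dr": [0, 0, 0], "grip": 0.012}, {"offset": [0, 0, 0.013], "dr": [0, 0, 0], "grip": 0.012}, {"offset": [0, 0, 0.013], "dr": [0, 0, 0], "grip": 0.012}, {"offset": [0, 0, 0], "dr": [0, 0, 0], "grip": 0.012}])

```text
t: 20.08
position: [0.7121, -0.19, 0.1102]
orientation: [0.872, 0.489, -0.001, -0.001]
force: [-0.2, -0.5, 0.2]
gripper_width: 0.0118
```

```bash
python3 - <<'E'
from h import *
plan([(wp(.07,.00,155,.026),.110,335,16)])
E
```

```text
t 20.07 pos [ 0.7121 -0.19    0.1102] tray [ 0.2555 -0.0882] head 334.9 F [-0.18 -0.51  0.23] w 0.0118 tilt [-0.003  0.001 -1.   ]
[0.0001, -0.0112, 0.0] -0.0
[0.0001, -0.0112, 0.0] -0.0
[0.0, -0.0112, 0.0] -0.0
[0.0001, -0.0113, 0.0] -0.0
[0.0001, -0.0112, 0.0001] -0.0
[0.0001, -0.0112, -0.0] -0.0
[0.0001, -0.0112, -0.0] -0.0
[0.0001, -0.0112, -0.0] -0.0
[0.0, -0.0112, 0.0] -0.0
[0.0001, -0.0112, 0.0] -0.0
[0.0001, -0.0112, 0.0] -0.0
[0.0001, -0.0113, 0.0] -0.0
[0.0001, -0.0112, 0.0001] -0.0
[0.0001, -0.0112, -0.0] -0.0
[0.0, -0.0112, -0.0] -0.0
[0.0001, -0.0112, -0.0] -0.0
-- [ 0.0936 -0.011 ] 0.11 334.9
```

>>> carry_out(plan=[{"offset": [0.0001, -0.0112, 0], "dr": [0, 0, 0], "grip": 0.012}, {"offset": [0.0001, -0.0112, 0], "dr": [0, 0, 0], "grip": 0.012}, {"offset": [0.0001, -0.0112, 0], "dr": [0, 0, 0], "grip": 0.012}, {"offset": [0.0001, -0.0112, 0], "dr": [0, 0, 0], "grip": 0.012}, {"offset": [0.0001, -0.0112, 0], "dr": [0, 0, 0], "grip": 0.012}, {"offset": [0.0001, -0.0112, 0], "dr": [0, 0, 0], "grip": 0.012}, {"offset": [0.0001, -0.0112, 0], "dr": [0, 0, 0], "grip": 0.012}, {"offset": [0.0001, -0.0112, 0], "dr": [0, 0, 0], "grip": 0.012}])

```text
t: 21.08
position: [0.6362, -0.1423, 0.1117]
orientation: [0.872, 0.489, -0.0, -0.0]
force: [0.9, -0.2, -0.2]
gripper_width: 0.0124
```

```bash
python3 - <<'E'
from h import *
state();rings("s15")
E
```

```text
t 21.07 pos [ 0.6362 -0.1423  0.1117] tray [ 0.1747 -0.0492] head 334.9 F [ 0.92 -0.21 -0.25] w 0.0124 tilt [-0.001  0.    -1.   ]
  px [336.4 130.4] [71, 44, 882] tray [-0.0146  0.1238]
  px [301.8 131.4] [8, 12, 69] tray [-0.0297  0.0444]
  px [348.3 133.1] [24, 11, 175] tray [0.0013 0.1484]
  px [240.2 206.9] [12, 17, 176] tray [ 0.1639 -0.1174]
  px [301.2 213.8] [16, 17, 173] tray [ 0.2082 -0.0027]
  px [385.4 221.4] [16, 20, 242] tray [0.2628 0.1512]
  px [229.9 256.6] [15, 14, 122] tray [ 0.2745 -0.1463]
```

View pics/s15.png

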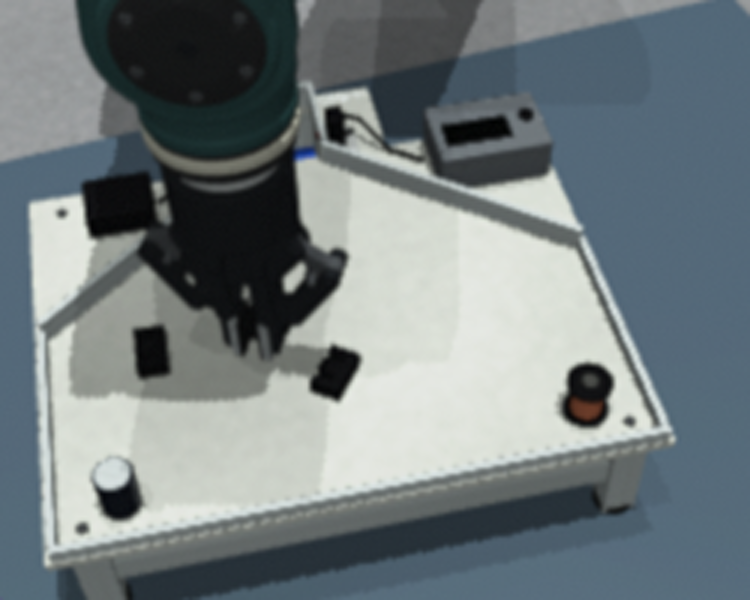

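Ring 3 has left its old place and rides ahead of the tips near crop (275,325). Both E-cores (150,352) and (335,372) are untouched. Continuing.

>>> carry_out(plan=[{"offset": [0.0001, -0.0112, 0], "dr": [0, 0, 0], "grip": 0.012}, {"offset": [0.0001, -0.0112, 0], "dr": [0, 0, 0], "grip": 0.012}, {"offset": [0.0001, -0.0112, 0], "dr": [0, 0, 0], "grip": 0.012}, {"offset": [0.0001, -0.0112, 0], "dr": [0, 0, 0], "grip": 0.012}, {"offset": [0.0001, -0.0112, 0], "dr": [0, 0, 0], "grip": 0.012}, {"offset": [0.0001, -0.0112, 0], "dr": [0, 0, 0], "grip": 0.012}, {"offset": [0.0001, -0.0112, 0], "dr": [0, 0, 0], "grip": 0.012}, {"offset": [0.0001, -0.0112, 0], "dr": [0, 0, 0], "grip": 0.012}])

```text
t: 22.12
position: [0.5601, -0.0949, 0.1118]
orientation: [0.872, 0.489, -0.0, -0.0]
force: [-0.2, -0.3, 0.1]
gripper_width: 0.0118
```

>>> carry_out(plan=[{"offset": [0, 0.009, 0], "dr": [0, 0, 0], "grip": 0.012}, {"offset": [0, 0.005, 0], "dr": [0, 0, 0], "grip": 0.012}])

```text
t: 22.38
position: [0.5736, -0.1031, 0.1119]
orientation: [0.872, 0.489, -0.0, -0.0]
force: [-0.1, -0.8, -0.1]
gripper_width: 0.0118
```

```bash
python3 - <<'E'
from h import *
plan([(wp(.072,-.001,168,.040),.1105,348,2),(wp(.072,-.001,180,.036),.1105,0,2)])
rings("s16")
E
```

```text
t 22.38 pos [ 0.5736 -0.1031  0.1119] tray [ 0.1082 -0.0172] head 334.9 F [-0.09 -0.8  -0.07] w 0.0118 tilt [-0. -0. -1.]
[0.0042, -0.0003, 0.0007] -0.114
[0.0042, 0.0001, 0.0007] -0.114
-- [ 0.1111 -0.0093] 0.1105 348.0
[0.0037, -0.0024, -0.0] -0.105
[0.004, -0.002, -0.0] -0.105
-- [ 0.108 -0.001] 0.1105 360.0
  px [352.2 143.9] [43, 24, 373] tray [0.0387 0.1474]
  px [348.3 133.2] [24, 11, 179] tray [0.0016 0.1483]
  px [240.  206.9] [11, 17, 153] tray [ 0.1636 -0.1177]
  px [301.4 213.9] [16, 17, 167] tray [ 0.2085 -0.0022]
  px [385.4 221.5] [16, 20, 252] tray [0.2631 0.1511]
  px [229.9 256.6] [15, 14, 122] tray [ 0.2745 -0.1463]
```

View pics/s16.png

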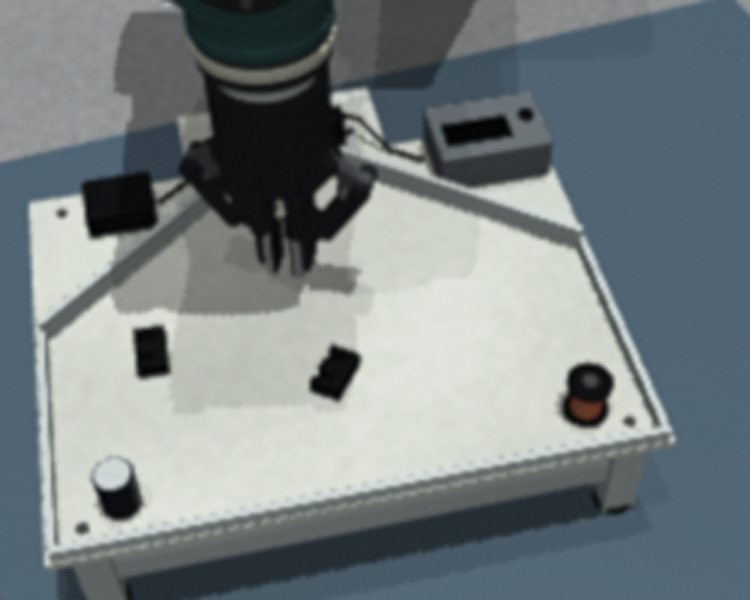

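Ring 3 is hidden ahead of the hand at about tray (71, 0) mm, and the funnel is otherwise clear. Squaring up and pushing part way.

>>> carry_out(plan=[{"offset": [0.0042, 0, 0.0005], "dr": [0, 0, -0.114], "grip": 0.012}, {"offset": [0.0042, 0, 0.0005], "dr": [0, 0, -0.114], "grip": 0.012}, {"offset": [0.0037, -0.0024, 0], "dr": [0, 0, -0.105], "grip": 0.012}, {"offset": [0.004, -0.002, 0], "dr": [0, 0, -0.105], "grip": 0.012}, {"offset": [0, -0.01, 0], "dr": [0, 0, 0], "grip": 0.012}, {"offset": [0, -0.01, 0], "dr": [0, 0, 0], "grip": 0.012}, {"offset": [0, -0.01, 0], "dr": [0, 0, 0], "grip": 0.012}, {"offset": [0, -0.01, 0], "dr": [0, 0, 0], "grip": 0.012}])

```text
t: 23.42
position: [0.5339, -0.0822, 0.1109]
orientation: [0.745, 0.667, -0.0, -0.0]
force: [0.5, -0.5, -0.5]
gripper_width: 0.0121
```

```bash
python3 - <<'E'
from h import *
plan([(wp(-.012,.0,180,.0265),.1105,0,6)])
im,d=ctrl.get_image("scene");cv2.imwrite("pics/s17.png",cv2.resize(im[90:190,220:370],None,fx=5,fy=5,interpolation=cv2.INTER_CUBIC))
E
```

```text
t 23.43 pos [ 0.5339 -0.0822  0.1109] tray [ 0.0664 -0.0008] head 360.0 F [ 0.53 -0.47 -0.49] w 0.0121 tilt [-0.001  0.    -1.   ]
[0.0001, -0.0087, 0.0001] -0.0
[0.0002, -0.0086, 0.0] -0.0
[0.0001, -0.0087, 0.0001] -0.0
[0.0001, -0.0086, 0.0001] -0.0
[0.0002, -0.0087, 0.0] -0.0
[0.0001, -0.0086, 0.0001] -0.0
-- [ 0.0145 -0.    ] 0.1105 360.0
```

View pics/s17.png

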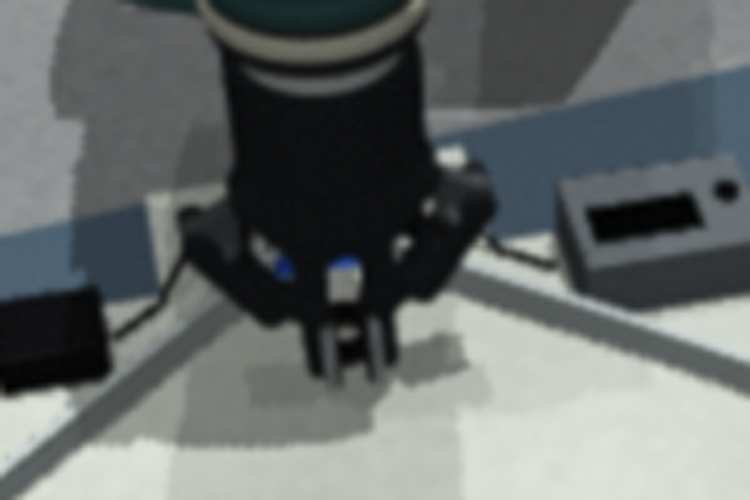

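Ring 3 shows between the tips at crop (350,340), centred. Pushing it through.

>>> carry_out(plan=[{"offset": [0, -0.0087, 0], "dr": [0, 0, 0], "grip": 0.012}, {"offset": [0, -0.0087, 0], "dr": [0, 0, 0], "grip": 0.012}, {"offset": [0, -0.0087, 0], "dr": [0, 0, 0], "grip": 0.012}, {"offset": [0, -0.0087, 0], "dr": [0, 0, 0], "grip": 0.012}, {"offset": [0, -0.0087, 0], "dr": [0, 0, 0], "grip": 0.012}, {"offset": [0, -0.0087, 0], "dr": [0, 0, 0], "grip": 0.012}, {"offset": [0, 0, 0], "dr": [0, 0, 0], "grip": 0.012}, {"offset": [0, 0, 0], "dr": [0, 0, 0], "grip": 0.012}])

```text
t: 24.48
position: [0.483, -0.0765, 0.1109]
orientation: [0.745, 0.667, -0.0, -0.0]
force: [0.1, 0.7, -0.4]
gripper_width: 0.0119
```

>>> carry_out(plan=[{"offset": [0, 0.0125, 0], "dr": [0, 0, 0], "grip": 0.012}, {"offset": [0, 0.0125, 0], "dr": [0, 0, 0], "grip": 0.012}, {"offset": [0, 0.01, -0.03], "dr": [0, 0, 0], "grip": 0.012}, {"offset": [-0.02, 0.01, -0.03], "dr": [0, 0, 0], "grip": 0.012}, {"offset": [-0.05, 0, -0.02], "dr": [0, 0, 0], "grip": 0.012}, {"offset": [-0.05, 0, 0], "dr": [0, 0, 0], "grip": 0.012}, {"offset": [-0.05, 0, 0], "dr": [0, 0, 0], "grip": 0.012}, {"offset": [-0.05, 0, 0], "dr": [0, 0, 0], "grip": 0.012}])

```text
t: 25.48
position: [0.5038, -0.3021, 0.1907]
orientation: [0.745, 0.667, -0.0, -0.0]
force: [0.9, -0.7, 0.0]
gripper_width: 0.0122
```

>>> carry_out(plan=[{"offset": [-0.05, 0, 0], "dr": [0, 0, 0], "grip": 0.012}, {"offset": [-0.04, 0, 0], "dr": [0, 0, 0], "grip": 0.012}, {"offset": [0, 0, 0], "dr": [0, 0, 0], "grip": 0.012}])

```text
t: 25.85
position: [0.4935, -0.3924, 0.1899]
orientation: [0.746, 0.666, -0.0, -0.0]
force: [0.1, -0.1, -0.2]
gripper_width: 0.0118
```

```bash
python3 - <<'E'
from h import *
state();rings("s18")
im,d=ctrl.get_image("top");cv2.imwrite("pics/t18.png",cv2.resize(im[120:330,235:445],None,fx=2.8,fy=2.8,interpolation=cv2.INTER_CUBIC))
E
```

```text
t 25.85 pos [ 0.4935 -0.3924  0.1899] tray [ 0.0607 -0.3136] head 359.9 F [ 0.07 -0.11 -0.23] w 0.0118 tilt [-0.001  0.    -1.   ]
  px [301.8 131.5] [8, 12, 70] tray [-0.0295  0.0444]
  px [240.  136.1] [25, 17, 235] tray [-0.0468 -0.0981]
  px [352.3 144. ] [43, 24, 370] tray [0.0389 0.1477]
  px [348.5 133.2] [24, 11, 175] tray [0.0016 0.1487]
  px [266.6 137.2] [8, 14, 70] tray [-0.0288 -0.0385]
  px [284.7 141. ] [21, 5, 49] tray [-0.0064  0.0001]
  px [229.1 157. ] [26, 23, 451] tray [ 0.0168 -0.128 ]
  px [240.  206.9] [11, 17, 153] tray [ 0.1636 -0.1177]
  px [301.4 213.9] [16, 17, 166] tray [ 0.2086 -0.0023]
  px [385.4 221.5] [16, 20, 251] tray [0.2631 0.1511]
  px [229.8 256.6] [15, 14, 121] tray [ 0.2745 -0.1464]
```

View pics/s18.png

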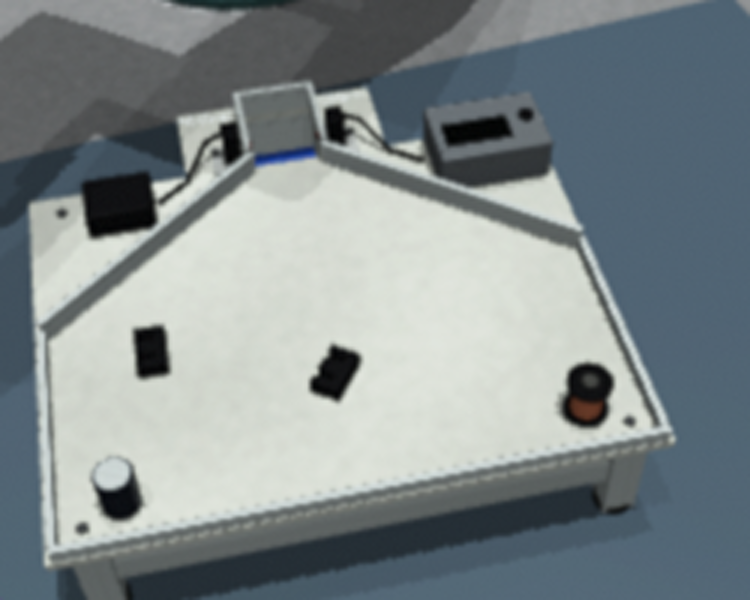

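View pics/t18.png

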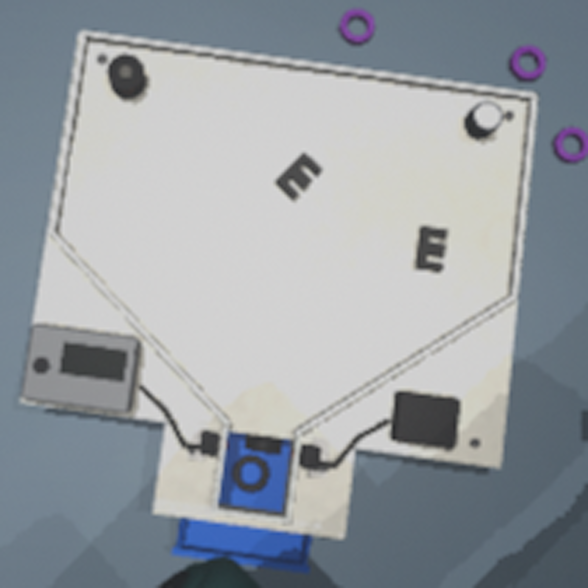

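The deck is clear of rings. The slot shows one flat ring at crop (250,473) and a dark shape at (263,443). I'll check their heights by depth.

```bash
python3 - <<'E'
from h import *
im,d=ctrl.get_image("top")
K,r,t=cam("top");R=cv2.Rodrigues(r)[0];C=-R.T@t
def P(u,v):
    z=d[v,u];return C+R.T@(np.linalg.inv(K)@np.array([u,v,1.])*z)
for v in range(272,305,2):
    print(v,[int(round(1000*P(u,v)[2])) for u in range(312,344,2)])
print(T(P(329,279)),T(P(324,289)),P(329,279)[2])
print("bin", T(ray("top",(324,289),.03)),T(ray("top",(329,278),.03)))
cv2.imwrite("pics/t19.png",cv2.resize(im[262:327,295:365],None,fx=8,fy=8,interpolation=cv2.INTER_CUBIC))
E
```

```text
272 [92, 88, 110, 88, 89, 87, 93, 89, 91, 92, 92, 91, 91, 85, 89, 86]
274 [91, 91, 111, 91, 94, 87, 88, 90, 90, 88, 89, 92, 90, 89, 105, 109]
276 [120, 92, 113, -1, 1, 2, 25, 31, 36, 31, 86, 90, 89, 87, 91, 92]
278 [123, 110, 104, -1, 3, 1, 26, 30, 35, 33, 32, 28, 1, 3, 98, 112]
280 [120, 112, 102, 3, 1, 4, 28, 28, 32, 38, 32, 28, 4, 2, 103, 111]
282 [118, 113, 3, 6, 5, 4, 2, 3, 1, -2, 6, 2, 6, 3, 114, 91]
284 [87, 113, 3, 0, 1, 14, 15, 13, 15, 8, 0, 1, 2, 1, 111, 99]
286 [88, 111, 2, 2, 16, 11, 6, 3, 12, 14, -1, 3, 4, 57, 108, 103]
288 [88, 113, 3, 8, 12, 2, 5, 5, 5, 16, 3, 8, -3, 63, 114, 90]
290 [88, 114, 3, 7, 15, 5, 5, 2, 6, 18, 5, 2, 3, 71, 113, 92]
292 [112, 1, 4, 1, 13, 6, 2, 5, 18, 15, 0, 5, 3, 90, 114, 87]
294 [110, 2, 5, 0, 2, 14, 13, 14, 18, -1, 2, 6, 2, 100, 114, 93]
296 [112, 7, -2, 4, 7, 5, 4, -1, 5, 2, 3, 0, 2, 103, 111, 90]
298 [111, 4, 0, 6, 3, 2, 3, 0, 0, 2, 0, 4, 0, 112, 92, 89]
300 [111, 57, 6, 2, 3, 3, 2, 4, 7, 3, 3, 4, 49, 113, 92, 89]
302 [116, 111, 109, 99, 92, 86, 79, 66, 57, 49, 4, 3, 54, 115, 89, 91]
304 [89, 88, 110, 112, 110, 112, 113, 115, 111, 110, 103, 96, 89, 114, 90, 89]
[-0.01677525 -0.00659121] [-0.04271364  0.00087724] 0.030423454136107697
bin [-0.04150842  0.0021235 ] [-0.01446018 -0.00631096]
```

View pics/t19.png

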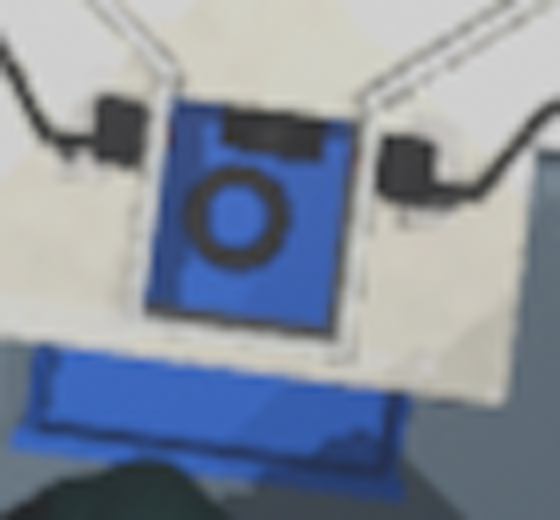

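One ring lies flat (top about 15 mm) and one stands on edge (top about 35 mm, within the bin). The third is probably hidden under the deck edge. I'll wait 1 s to check that nothing rolls, and look over the bench.

>>> carry_out(plan=[{"offset": [0, 0, -0.02], "dr": [0, 0, 0], "grip": 0.012}, {"offset": [-0.04, 0, 0], "dr": [0, 0, 0], "grip": 0.012}, {"offset": [-0.04, 0, 0], "dr": [0, 0, 0], "grip": 0.012}, {"offset": [0, 0, 0], "dr": [0, 0, 0], "grip": 0.012}, {"offset": [0, 0, 0], "dr": [0, 0, 0], "grip": 0.012}, {"offset": [0, 0, 0], "dr": [0, 0, 0], "grip": 0.012}, {"offset": [0, 0, 0], "dr": [0, 0, 0], "grip": 0.012}, {"offset": [0, 0, 0], "dr": [0, 0, 0], "grip": 0.012}])

```text
t: 27.0
position: [0.4848, -0.4686, 0.211]
orientation: [0.745, 0.667, -0.0, -0.0]
force: [-0.4, 0.4, 0.1]
gripper_width: 0.0118
```

```bash
python3 - <<'E'
from h import *
im,d=ctrl.get_image("top");cv2.imwrite("pics/t20f.png",im)
cv2.imwrite("pics/t20.png",cv2.resize(im[262:327,285:375],None,fx=8,fy=8,interpolation=cv2.INTER_CUBIC))
im,d=ctrl.get_image("scene");cv2.imwrite("pics/s20.png",im)
K,r,t=cam("scene")
E
```

```text
(no output)
```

View pics/t20.png

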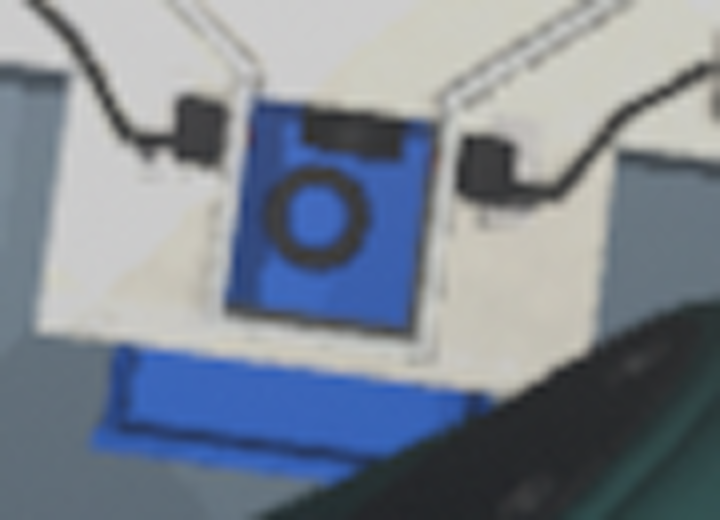

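View pics/t20f.png

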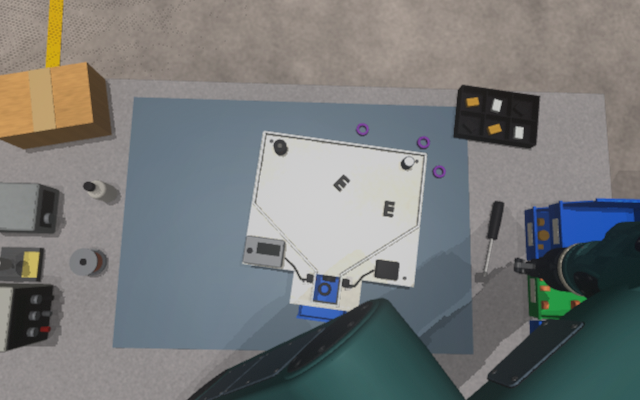

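View pics/s20.png

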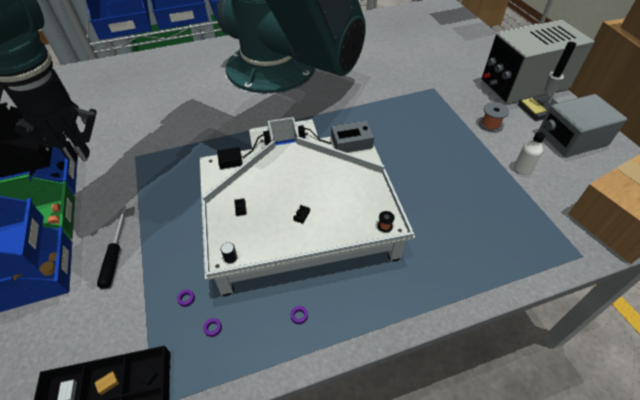

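Nothing moved between the two frames. No ring is on the deck or the visible bench, and the other parts are at their starting pixels. I'll step clear of the side bins and hand in.

>>> carry_out(plan=[{"offset": [0.03, 0, -0.01], "dr": [0, 0, 0], "grip": 0.012}, {"offset": [0.03, 0, 0], "dr": [0, 0, 0], "grip": 0.012}, {"offset": [0, 0, 0], "dr": [0, 0, 0], "grip": 0.012}, {"offset": [0, 0, 0], "dr": [0, 0, 0], "grip": 0.012}])

```text
t: 27.6
position: [0.4914, -0.4091, 0.2212]
orientation: [0.745, 0.667, -0.0, -0.0]
force: [-0.2, 0.2, -0.0]
gripper_width: 0.0117
```

```bash
python3 - <<'E'
from h import *
state();print(ctrl.hand_in())
E
```

```text
t 27.6 pos [ 0.4914 -0.4091  0.2212] tray [ 0.0605 -0.3304] head 0.1 F [-0.16  0.25 -0.05] w 0.0117 tilt [-0.001 -0.    -1.   ]
the job is handed in; nothing more can be done
None
```

I pushed the three dark grey rings one at a time over the deck and through the gate with nearly closed fingertips, and handed the job in at 27.6 s. I never gripped or lifted a ring, and the forces I read between moves stayed around 1–2 N.

**Rings:** None is left on the deck or the visible bench. In the bin, one lies flat (top about 15 mm) and one stands on edge (top about 35 mm); neither moved between looks about 1 s apart. I never saw the third ring in the bin. It is probably under the deck edge, where neither camera can see.

**Other parts:** The E-cores, bobbin and capacitor are at their starting pixels. The robot was clear, reading about 0 N.

**One hitch:** On the way to ring 3 the last joint reached its range limit. The tool drifted and tilted slightly at travel height without touching anything, so I finished with the hand turned half round.

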